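# Gauge the shower-arm cover sleeves and put them away

## Task

Try every chromed cover sleeve on the upright steel gauge pin, one after another from the shortest to the tallest, lowering it over the pin until it either rests fully home on the shoulder or hangs up part way. Put each sleeve that goes fully home into the grey kit box and each one that hangs up into the organiser's open drawer, then shut the lid of the box and push the drawer fully shut. Do not knock over the shower head or the little cream jar standing among the sleeves.

Things in the scene. Friction and masses are not known exactly. Their poses are not given: they have to be found in the camera images.
- sleeve_a1: chromed cover sleeve (open tube), shortest size: 26 mm tall, 40 mm outside diameter, bore 24 mm at both ends; starts standing on the counter. May be absent (at most one of this size is present). Half way down, the bore is either clear or narrowed to 19 mm by a web that cannot pass the pin; the pin tells which. Origin: centre of its lower end, z along its axis
- sleeve_a2: chromed cover sleeve (open tube), shortest size: 26 mm tall, 40 mm outside diameter, bore 24 mm at both ends; starts standing on the counter. May be absent (at most one of this size is present). Half way down, the bore is either clear or narrowed to 19 mm by a web that cannot pass the pin; the pin tells which. Origin: centre of its lower end, z along its axis
- sleeve_b1: chromed cover sleeve (open tube), second shortest size: 36 mm tall, 40 mm outside diameter, bore 24 mm at both ends; starts standing on the counter. May be absent (at most one of this size is present). Half way down, the bore is either clear or narrowed to 19 mm by a web that cannot pass the pin; the pin tells which. Origin: centre of its lower end, z along its axis
- sleeve_b2: chromed cover sleeve (open tube), second shortest size: 36 mm tall, 40 mm outside diameter, bore 24 mm at both ends; starts standing on the counter. May be absent (at most one of this size is present). Half way down, the bore is either clear or narrowed to 19 mm by a web that cannot pass the pin; the pin tells which. Origin: centre of its lower end, z along its axis
- sleeve_c1: chromed cover sleeve (open tube), second tallest size: 46 mm tall, 40 mm outside diameter, bore 24 mm at both ends; starts standing on the counter. May be absent (at most one of this size is present). Half way down, the bore is either clear or narrowed to 19 mm by a web that cannot pass the pin; the pin tells which. Origin: centre of its lower end, z along its axis
- sleeve_c2: chromed cover sleeve (open tube), second tallest size: 46 mm tall, 40 mm outside diameter, bore 24 mm at both ends; starts standing on the counter. May be absent (at most one of this size is present). Half way down, the bore is either clear or narrowed to 19 mm by a web that cannot pass the pin; the pin tells which. Origin: centre of its lower end, z along its axis
- sleeve_d1: chromed cover sleeve (open tube), tallest size: 56 mm tall, 40 mm outside diameter, bore 24 mm at both ends; starts standing on the counter. May be absent (at most one of this size is present). Half way down, the bore is either clear or narrowed to 19 mm by a web that cannot pass the pin; the pin tells which. Origin: centre of its lower end, z along its axis
- sleeve_d2: chromed cover sleeve (open tube), tallest size: 56 mm tall, 40 mm outside diameter, bore 24 mm at both ends; starts standing on the counter. May be absent (at most one of this size is present). Half way down, the bore is either clear or narrowed to 19 mm by a web that cannot pass the pin; the pin tells which. Origin: centre of its lower end, z along its axis
- gauge_shoulder (a point): the gauge: an upright steel pin 22 mm in diameter on a dark shoulder (30 mm diameter) on a round flange (90 mm diameter), fixed to the counter. This point: on the pin's axis at the top of the shoulder, 37 mm above the counter; z up. A sleeve that fits comes to rest on this shoulder
- gauge_tip (a point): top of the gauge pin, 45 mm above the shoulder and 82 mm above the counter; the last 6 mm taper to 16 mm diameter. A webbed sleeve hangs up when its web (4 mm below half height) meets this taper
- kit_box_in (a point): centre of the inner floor (5 mm above the counter) of the open grey plastic kit box, for sleeves that fit; inside 170 mm along its x, 190 mm along its y, 65 mm deep, walls 5 mm; fixed to the counter. x points from the front wall to the lid hinge
- kit_lid (a joint): angle of the kit box's white hinged lid: 0 shut, about 1.7 open (standing up at the far side of the box); below about 1.5 it falls shut by itself
- kit_lid_hinge (a point): middle of the lid's hinge line, at the far (+x of the box) rim, 70 mm above the counter; its x, y, z turn with the lid. The lid is 180 mm long (towards its own -x), 200 mm wide along y, 6 mm thick
- lid_edge (a point): middle of the lid's free edge, 180 mm from the hinge
- kit_lid_handle (a point): outer end of the black knob on the lid's outer face, 30 mm from the free edge and standing 35 mm off the lid
- drawer (a joint): how far the white organiser's single drawer is open (m): 0 shut, up to 0.15; it slides along its own x and stays where it is left
- drawer_floor (a point): centre of the drawer's inner floor, 12 mm above the counter; inside 196 mm along x, 174 mm along y, side walls 58 mm deep. x points into the organiser (away from the drawer's front). The organiser is 94 mm tall and 200 mm wide. With the drawer open by q, only the front q of its inside is open from above
- drawer_face (a point): middle of the outer face of the drawer's grey flat front panel (no handle), 63 mm above the counter; the panel is 12 mm thick, 198 mm wide, and reaches from 8 to 82 mm above the counter. Push here, along x, to shut the drawer
- shower_head: bystander: small shower head standing face down, 50 mm across, 52 mm tall; origin at the middle of its underside
- soap: bystander: bar of white soap (not always there), 52 x 36 x 22 mm; origin at the middle of its underside
- cream_jar: bystander: little grey cream jar with black cap, 42 mm across, 45 mm tall; origin at the middle of its underside

How it is judged:
By the outcome, as a careful person would: the job done as asked, in the order asked, and still so for the second after the job is handed in, with the robot touching nothing.
Of sleeve_a1, sleeve_a2 only 1 to 1 are there at a start; the rules pass over those that are not, and their reading is None.
Of sleeve_b1, sleeve_b2 only 1 to 1 are there at a start; the rules pass over those that are not, and their reading is None.
Of sleeve_c1, sleeve_c2, soap only 1 to 1 are there at a start; the rules pass over those that are not, and their reading is None.
Of sleeve_d1, sleeve_d2 only 1 to 1 are there at a start; the rules pass over those that are not, and their reading is None.
At some moment in a run one of sleeve_a1, sleeve_a2, sleeve_b1, sleeve_b2 may be knocked a few centimetres aside while the robot is not near it.
It also fails if it takes over 208 s, if anything falls off the work surface, if the arm or the gripper's body presses on something with over 40 N, if the wrist force passes 120 N, or if a joint passes its speed limit or range.

## Robot

A 6-joint arm with a two-finger parallel gripper is mounted at the origin on the work surface. World frame = base frame: x ahead of the robot, y to its left, z up, the work surface at z = 0. Lengths are in m, angles in degrees, forces in N, time in s.
With the tool pointing down it reaches from about 0.375 to 0.9 m from the base axis. Payload 3.1 kg.
Tool frame: the origin (TCP) lies at the very end of the fingers, on their centre line; the grasp point (between the pads) lies 19 mm behind it (bot.tcp_to_grasp is the distance from the TCP to the grasp point, in m); z points along the fingers, y is the line along which they close (so a half turn about z gives the same grasp; the last joint's range is limited). The gripper opens to 87 mm and grips with 3 to 60 N. Pads are 19 mm wide; open, the fingers measure 117 mm over their backs; the gripper's body (75 mm by 190 mm) begins 51 mm behind the grasp point.
Start: joints at [-86.889, 30.224, 82.088, -0, 67.689, -10.227], TCP at [0.144, -0.608, 0.194] pointing down, gripper open.
Joint ranges: [-176.69, 176.69], [-43.24, 126.21], [12.49, 139.97], [-82, 262], [0, 151.66], [-163.58, 163.58]. Speed limits (degrees/s): [159.86, 159.86, 180, 180, 180, 180].

## Interface

Orientations are given as a 3x3 rotation matrix whose columns are the frame's x, y, z axes.
In Python, from rig import telemetry, capture, camera_info, job, bot gives the robot as it stands. The module is installed in compiled form; this text tells all that it offers.
- The arm moves only by the tool carry_out, never from a script. Its argument "deltas" is a list that holds one entry, the list of rows, each a list of 7 numbers: the shift along the tool's x, y, z scaled (see below), then the turn, a rotation vector about the tool's x, y, z scaled (see below), then the closure, from -1 (fully open) to 1 (shut). In form: [[[dx, dy, dz, ax, ay, az, claw], ...]]. A call has exactly 10 rows; each row is the pose to reach, as a shift and turn from the pose commanded when the call began, along the tool's axes at that moment, turning the shorter way round; what a row does not reach only later rows make up. The controller multiplies each number of a shift by 15 cm and each number of a turn by 360 degrees. A row lasts 1/12 s, in which the tool goes at most 41.7 mm and 7.16 degrees, less where a joint would pass 70% of its speed; a pose out of reach is approached as far as the arm can. A call with a number of a shift or a turn outside -1 to 1 is refused whole. A call with a gripper value outside its range is refused whole. The fingers move at their own pace and stop on an object; the grip force is fixed at half the most. Time passes only in rows, so rows that repeat a pose let the fingers close, or fill a call up. It gives the time, the measured TCP pose, the force, the opening and the grip force at its end, in the units of the state.
- telemetry.read_state(): the state, without advancing time (a new reading comes with each control period).
- capture(name): name is "scene" or "top" or "wrist"; returns the picture (420x560x3 uint8, red, green, blue); there is no depth.
- camera_info(name): a dict with "mtx" (3x3 intrinsics, pixels), "cam_to_world" (4x4, takes a point from camera to world coordinates); the wrist camera has in their place "T_tool_cam" (4x4, takes a point from camera to tool coordinates, whose origin is the TCP and whose axes are the flange's). Camera axes: x right, y down, z forward; pixel columns grow to the right and rows downward; lengths in m; the calibration is good to about 2 mm. The wrist camera is an equidistant fisheye: a pixel r from the principal point sees the ray r / f radians off the axis. A picture is of the moment at which its call begins: read the wrist's pose just before it. camera_info takes no time and is no camera call.
- job.hand_in(): hands the job in; it is judged then, once.
The state is a dict: "time_s": time; "joint_positions": joint angles; "qvel": joint speeds; "tau": joint torques, N m; "position": TCP position; "tcp_rot": TCP orientation; "force": force on the tool from outside, world axes, zero at the start; "moment": the same for the moment, N m; "opening": opening from 0.0 (shut) to 1.0 (fully open); "grasp_force": force on a finger pad.
Only numpy, scipy, OpenCV 4.12 (cv2) and the standard library are available. Lean on these libraries where they do the work, as an engineer would, in place of code of your own. Each camera call takes 0.05 s, during which the arm holds its last target. There are 200 camera calls.

## Working session

There is one attempt and no reset: what is moved stays moved. The work goes in short steps, Python scripts to look and compute and a tool call to move; the robot and the scene stay as the last step left them, time stands still between calls to the robot, and variables do not carry over. Pictures are saved under pics/ and viewed, at most 14 in all, crops included, and the job is handed in when it is done.

Besides the shell and the picture viewer there is one more tool, called as a command line: name --argument value ..., lists and objects as JSON in quotes. carry_out: Moves the arm, as the interface text tells. Its arguments: {"type":"object","properties":{"deltas":{"type":"array","items":{"type":"array","items":{"type":"array","items":{"type":"number"}}}}},"required":["deltas"]}

```bash
mkdir -p pics; python3 - <<'E'
from rig import telemetry, capture, camera_info, bot
import cv2,numpy as np
for n in("scene","top"):
    im=capture(n);cv2.imwrite(f"pics/{n}0.png",im[:,:,::-1]);i=camera_info(n);print(n,np.round(i["mtx"],1).tolist(),np.round(i["cam_to_world"],3).tolist())
print(camera_info("wrist"));s=telemetry.read_state();print(s)
E
```

```text
scene [[429.5, 0.0, 275.0], [0.0, 429.5, 208.5], [0.0, 0.0, 1.0]] [[0.817, 0.366, -0.446, 0.987], [0.577, -0.496, 0.65, -0.623], [0.017, -0.788, -0.616, 0.71], [0.0, 0.0, 0.0, 1.0]]
top [[406.9, 0.0, 284.9], [0.0, 406.9, 215.9], [0.0, 0.0, 1.0]] [[0.005, -0.995, 0.097, 0.441], [-1.0, -0.004, 0.009, 0.003], [-0.009, -0.097, -0.995, 1.098], [0.0, 0.0, 0.0, 1.0]]
{'mtx': array([[325.1922621 ,   0.        , 278.74388027],
       [  0.        , 325.1922621 , 213.36090387],
       [  0.        ,   0.        ,   1.        ]]), 'T_tool_cam': array([[ 7.76423630e-04, -9.62084417e-01, -2.72750751e-01,
         7.40950161e-02],
       [ 9.99999694e-01,  7.21621728e-04,  3.01236103e-04,
         1.07678915e-03],
       [-9.29916920e-05, -2.72750902e-01,  9.62084683e-01,
        -1.90317528e-01],
       [ 0.00000000e+00,  0.00000000e+00,  0.00000000e+00,
         1.00000000e+00]])}
{'time_s': 0.1, 'joint_positions': array([-8.68887156e+01,  3.02732794e+01,  8.21474016e+01,  4.10631865e-04,
        6.76898210e+01, -1.02280675e+01]), 'qvel': array([-0.06767301, -0.04384121, -0.13098419, -0.09386309, -0.00046179,
       -0.05132119]), 'tau': array([-3.85017538e-04, -4.40985096e+01, -1.77150536e+01,  6.34726952e-02,
        5.34169714e-02, -4.42742112e-05]), 'position': array([ 0.1441829 , -0.60742272,  0.19268253]), 'tcp_rot': array([[ 9.73021287e-01,  2.30715335e-01, -9.80562161e-05],
       [ 2.30715092e-01, -9.73019443e-01,  1.92613817e-03],
       [ 3.48979009e-04, -1.89679649e-03, -9.99998140e-01]]), 'force': array([-0.03790256,  0.29161052, -0.27245909]), 'moment': array([-0.00951901, -0.01408026, -0.04319986]), 'grasp_force': 0.0, 'opening': 1.003745710949522}
```

View pics/scene0.png

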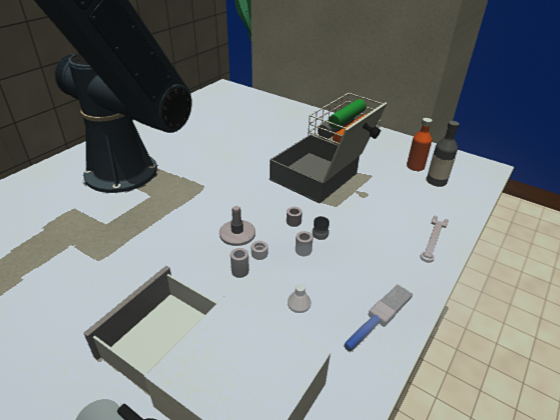

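View pics/top0.png

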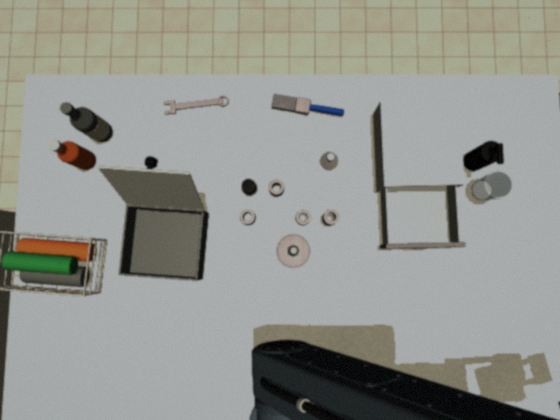

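```bash
python3 - <<'E'
import cv2,numpy as np
t=cv2.imread("pics/top0.png")[140:275,225:350];s=cv2.imread("pics/scene0.png")[185:320,205:345]
a=cv2.resize(t,None,fx=4,fy=4,interpolation=cv2.INTER_CUBIC)[:, :400];a=cv2.resize(t,(400,432),interpolation=cv2.INTER_CUBIC);b=cv2.resize(s,(400,386),interpolation=cv2.INTER_CUBIC)
o=np.zeros((432,800,3),np.uint8);o[:,:400]=a;o[:386,400:]=b
cv2.imwrite("pics/m1.png",o)
E
```

```text
(no output)
```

View pics/m1.png

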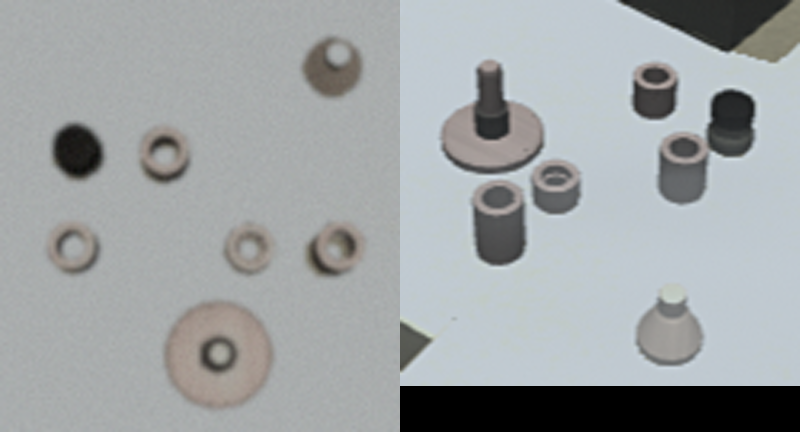

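```bash
cat > h.py <<'E'
from rig import telemetry, capture, camera_info
import cv2,numpy as np
from scipy.spatial.transform import Rotation as R
def ray(n,uv,st=None):
    i=camera_info(n);K=i["mtx"]
    if n=="wrist":
        T=np.eye(4);T[:3,:3]=st["tcp_rot"];T[:3,3]=st["position"];T=T@i["T_tool_cam"]
        d=np.array([(uv[0]-K[0,2])/K[0,0],(uv[1]-K[1,2])/K[1,1]]);r=np.hypot(*d)
        v=np.r_[d*np.sinc(r/np.pi),np.cos(r)]
    else:
        T=i["cam_to_world"];v=np.r_[(uv[0]-K[0,2])/K[0,0],(uv[1]-K[1,2])/K[1,1],1]
    return T[:3,3],T[:3,:3]@v
def onz(n,uv,z,st=None):
    o,d=ray(n,uv,st);return o+d*(z-o[2])/d[2]
def tri(rs):
    A=sum(np.eye(3)-np.outer(d,d)/(d@d) for o,d in rs);b=sum((np.eye(3)-np.outer(d,d)/(d@d))@o for o,d in rs)
    return np.linalg.solve(A,b)
def plan(p0,R0,p,yaw=None,Rt=None):
    "numbers of a move from commanded pose; yaw = direction of tool x, tool down"
    if Rt is None: Rt=down(yaw)
    return np.round(R0.T@(np.array(p)-p0)/.15,4), np.round(R.from_matrix(R0.T@Rt).as_rotvec(degrees=True)/360,4)
def down(yaw):
    c,s=np.cos(np.radians(yaw)),np.sin(np.radians(yaw));return np.array([[c,s,0],[s,-c,0],[0,0,-1.]])
E
python3 - <<'E'
from h import *
np.set_printoptions(precision=3,suppress=True)
T=dict(a=(302.8,217.2,.026,259.3,247.3),d=(331.3,216.6,.056,239.3,253.3),x=(276.6,187.8,.046,304.4,236.8),b=(247.8,217.2,.036,294.6,211.3),pin=(293.4,250.3,.082,236,207.5))
for k,(u,v,z,a,b) in T.items(): print(k,onz("top",(u,v),z),onz("scene",(a,b),z),tri([ray("top",(u,v)),ray("scene",(a,b))]))
for k,u,v,z in [("jar",249.4,187.2,.045),("shower",329,160,.02),("kFL",122,275,.07),("kFR",202,278,.07),("kBR",208,210,.07),("kBL",128,207,.07),("lidL",106,170,.25),("lidR",188,175,.25),("knob",151,161,.2),("dFL",380,247,.082),("dFR",463,244,.082),("dBL",382,188,.07),("dBR",458,188,.07)]: print(k,onz("top",(u,v),z))
s=telemetry.read_state();print(plan(s["position"],s["tcp_rot"],s["position"],-90),plan(s["position"],s["tcp_rot"],s["position"],0))
E
```

```text
a [ 0.542 -0.034  0.026] [ 0.546 -0.042  0.026] [ 0.542 -0.035  0.018]
d [ 0.541 -0.107  0.056] [ 0.542 -0.109  0.056] [ 0.541 -0.107  0.054]
x [0.617 0.035 0.046] [0.622 0.031 0.046] [0.619 0.036 0.041]
b [0.54  0.11  0.036] [0.545 0.108 0.036] [0.542 0.111 0.032]
pin [ 0.454 -0.009  0.082] [ 0.455 -0.012  0.082] [ 0.453 -0.009  0.079]
jar [0.618 0.106 0.045]
shower [ 0.698 -0.105  0.02 ]
kFL [0.39  0.421 0.07 ]
kFR [0.384 0.22  0.07 ]
kBR [0.555 0.208 0.07 ]
kBL [0.562 0.413 0.07 ]
lidL [0.62  0.392 0.25 ]
lidR [0.61  0.217 0.25 ]
knob [0.651 0.314 0.2  ]
dFL [ 0.463 -0.224  0.082]
dFR [ 0.471 -0.43   0.082]
dBL [ 0.613 -0.235  0.07 ]
dBR [ 0.614 -0.428  0.07 ]
(array([0., 0., 0.]), array([-0.   ,  0.   ,  0.287])) (array([0., 0., 0.]), array([-0.   , -0.   ,  0.037]))
```

carry_out --deltas '[[[0.13, -0.1, 0, 0, 0, 0.006, -1], [0.3, -0.24, 0, 0, 0, 0.012, -1], [0.47, -0.38, 0, 0, 0, 0.018, -1], [0.64, -0.52, 0, 0, 0, 0.024, -1], [0.77, -0.63, 0, 0, 0, 0.03, -1], [0.85, -0.69, 0, 0, 0, 0.037, -1], [0.85, -0.69, 0, 0, 0, 0.037, -1], [0.85, -0.69, 0, 0, 0, 0.037, -1], [0.85, -0.69, 0, 0, 0, 0.037, -1], [0.85, -0.69, 0, 0, 0, 0.037, -1]]]'

```text
time_s: 0.93
position: [0.2438, -0.4793, 0.1935]
tcp_rot: [[1.0, -0.0, -0.0], [-0.0, -1.0, -0.001], [-0.0, 0.001, -1.0]]
force: [-0.1, -0.8, 0.8]
opening: 0.997
grasp_force: 0.0
```

carry_out --deltas '[[[0.06, -0.1, 0, 0, 0, 0, -1], [0.17, -0.29, 0, 0, 0, 0, -1], [0.28, -0.48, 0, 0, 0, 0, -1], [0.4, -0.68, 0, 0, 0, 0, -1], [0.5, -0.85, 0, 0, 0, 0, -1], [0.57, -0.97, 0, 0, 0, 0, -1], [0.57, -0.97, 0, 0, 0, 0, -1], [0.57, -0.97, 0, 0, 0, 0, -1], [0.57, -0.97, 0, 0, 0, 0, -1], [0.57, -0.97, 0, 0, 0, 0, -1]]]'

```text
time_s: 1.77
position: [0.3296, -0.3338, 0.1936]
tcp_rot: [[1.0, -0.001, 0.0], [-0.001, -1.0, -0.001], [0.0, 0.001, -1.0]]
force: [0.3, 0.5, -0.3]
opening: 1.002
grasp_force: 0.0
```

carry_out --deltas '[[[0.06, -0.1, 0, 0, 0, 0, -1], [0.17, -0.29, 0, 0, 0, 0, -1], [0.28, -0.48, 0, 0, 0, 0, -1], [0.4, -0.68, 0, 0, 0, 0, -1], [0.5, -0.85, 0, 0, 0, 0, -1], [0.57, -0.97, 0, 0, 0, 0, -1], [0.57, -0.97, 0, 0, 0, 0, -1], [0.57, -0.97, 0, 0, 0, 0, -1], [0.57, -0.97, 0, 0, 0, 0, -1], [0.57, -0.97, 0, 0, 0, 0, -1]]]'

```text
time_s: 2.6
position: [0.415, -0.1885, 0.1935]
tcp_rot: [[1.0, -0.002, -0.0], [-0.002, -1.0, -0.0], [-0.0, 0.0, -1.0]]
force: [0.5, 0.0, 0.5]
opening: 0.996
grasp_force: 0.0
```

carry_out --deltas '[[[0.06, -0.1, 0, 0, 0, 0, -1], [0.17, -0.29, 0, 0, 0, 0, -1], [0.28, -0.48, 0, 0, 0, 0, -1], [0.4, -0.68, 0, 0, 0, 0, -1], [0.5, -0.85, 0, 0, 0, 0, -1], [0.57, -0.97, 0, 0, 0, 0, -1], [0.57, -0.97, 0, 0, 0, 0, -1], [0.57, -0.97, 0, 0, 0, 0, -1], [0.57, -0.97, 0, 0, 0, 0, -1], [0.57, -0.97, 0, 0, 0, 0, -1]]]'

```text
time_s: 3.43
position: [0.5001, -0.0429, 0.1934]
tcp_rot: [[1.0, -0.002, -0.001], [-0.002, -1.0, -0.0], [-0.001, 0.0, -1.0]]
force: [0.3, -0.2, -0.5]
opening: 1.001
grasp_force: 0.0
```

```bash
python3 - <<'E'
from h import *
s=telemetry.read_state();im=capture("wrist")[:,:,::-1];cv2.imwrite("pics/w1.png",im);print(s["time_s"],s["position"],s["tcp_rot"],s["force"])
E
```

```text
3.4333 [ 0.50012649 -0.04286118  0.19342209] [[ 9.99998065e-01 -1.84147728e-03 -6.92007394e-04]
 [-1.84163326e-03 -9.99998279e-01 -2.24830292e-04]
 [-6.91592183e-04  2.26104280e-04 -9.99999735e-01]] [ 0.34525389 -0.22560103 -0.48775991]
```

View pics/w1.png

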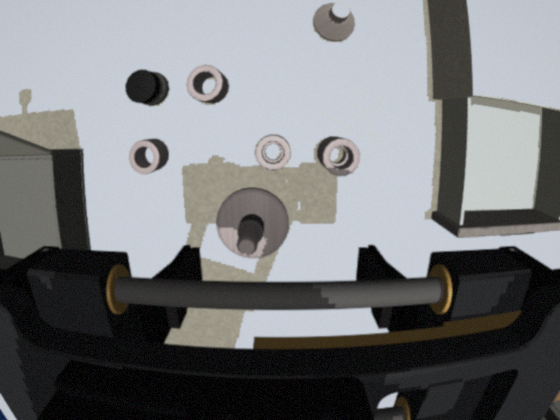

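```bash
cat >> h.py <<'E'
def rings(im,pts,zs,st,r=26):
    "centre of each pinkish top ring near pts (wrist, RGB) -> world"
    out=[]
    for (u,v),z in zip(pts,zs):
        x0,y0=int(u-r),int(v-r);c=im[y0:y0+2*r,x0:x0+2*r].astype(int)
        m=((c[...,0]-c[...,2]>6)&(c[...,0]>125)).astype(np.uint8)
        cs,_=cv2.findContours(m,cv2.RETR_EXTERNAL,cv2.CHAIN_APPROX_NONE)
        k=max(cs,key=cv2.contourArea);e=cv2.fitEllipse(cv2.convexHull(k))
        p=(e[0][0]+x0,e[0][1]+y0);w=onz("wrist",p,z,st)
        q=onz("wrist",(p[0]+e[1][0]/2,p[1]),z,st)
        out.append(w);print(np.round(p,1),np.round(e[1],1),"diam mm %.1f"%(2000*np.linalg.norm(q-w)),np.round(w,4))
    return out
E
python3 - <<'E'
from h import *
s=telemetry.read_state();im=cv2.imread("pics/w1.png")[:,:,::-1]
rings(im,[(273,152),(148,157),(206,83),(340,155)],[.026,.036,.046,.056],s)
print(onz("wrist",(246,245.5),.082,s))
t=im[200:290,205:300];cv2.imwrite("pics/z1.png",cv2.resize(np.hstack([t[:,:,::-1]]),None,fx=6,fy=6,interpolation=cv2.INTER_CUBIC))
E
```

```text
[272.5 175.4] [51.4 80.1] diam mm 57.2 [ 0.5169 -0.0372  0.026 ]
[143.9 156.7] [29.5 32.6] diam mm 36.8 [0.5427 0.1086 0.036 ]
[204.4  82.7] [34.  36.3] diam mm 36.2 [0.6196 0.0328 0.046 ]
[331.8 160.3] [41.4 56.1] diam mm 43.5 [ 0.5377 -0.0982  0.056 ]
[ 0.45557902 -0.0113234   0.082     ]
```

View pics/z1.png

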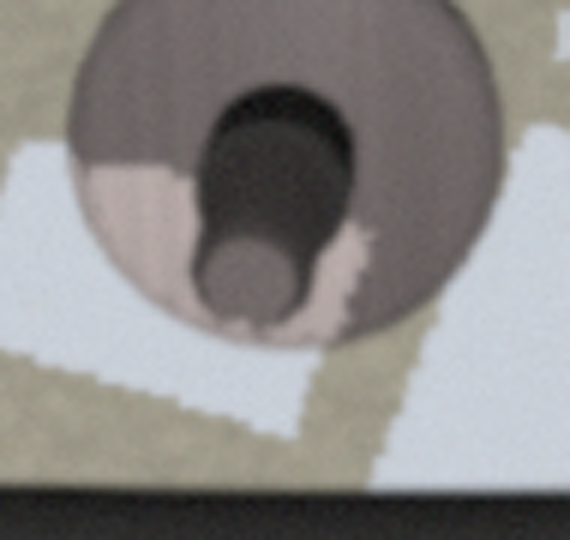

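```bash
sed -i 's/c\[...,0\]-c\[...,2\]>6)&(c\[...,0\]>125)/c[...,0]-c[...,1]>6)\&(c[...,0]>110)/' h.py
python3 - <<'E'
from h import *
s=telemetry.read_state();im=cv2.imread("pics/w1.png")[:,:,::-1]
print(im[245,255:260],im[200,195:197],im[152,258:262])
rings(im,[(273,152),(148,157),(206,83),(340,155)],[.026,.036,.046,.056],s)
print(onz("wrist",(246.7,246.7),.082,s))
a=np.vstack([im[125:180,120:175],im[125:180,245:300]]);b=np.vstack([im[55:110,178:233],im[125:180,312:367]])
cv2.imwrite("pics/z2.png",cv2.resize(np.hstack([a,b])[:,:,::-1],None,fx=5.4,fy=5.4,interpolation=cv2.INTER_CUBIC))
E
```

```text
[[ 67  63  60]
 [ 76  71  69]
 [126 116 116]
 [165 154 152]
 [178 166 163]] [[156 151 135]
 [157 152 137]] [[199 190 188]
 [199 194 191]
 [185 180 178]
 [160 151 150]]
[272.4 152.7] [34.2 34.8] diam mm 37.5 [ 0.5423 -0.0372  0.026 ]
[144.  156.7] [30.1 32.7] diam mm 37.5 [0.5428 0.1085 0.036 ]
[204.4  82.7] [34.3 36.5] diam mm 36.4 [0.6196 0.0328 0.046 ]
[340.7 156.5] [35.8 36.7] diam mm 37.9 [ 0.5417 -0.1074  0.056 ]
[ 0.4542901  -0.01198321  0.082     ]
```

View pics/z2.png

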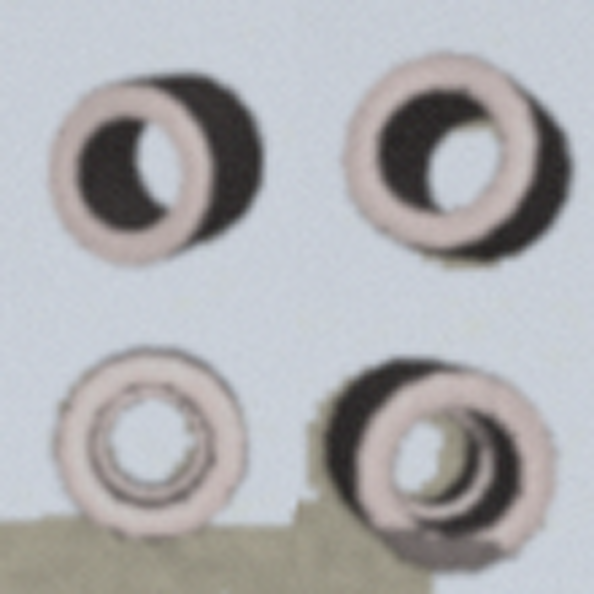

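carry_out --deltas '[[[0.14, -0.02, 0, 0, 0, 0, -0.3], [0.28, -0.04, 0.1, 0, 0, 0, -0.3], [0.28, -0.04, 0.25, 0, 0, 0, -0.3], [0.28, -0.04, 0.4, 0, 0, 0, -0.3], [0.28, -0.04, 0.55, 0, 0, 0, -0.3], [0.28, -0.04, 0.7, 0, 0, 0, -0.3], [0.28, -0.04, 0.8, 0, 0, 0, -0.3], [0.28, -0.04, 0.85, 0, 0, 0, -0.3], [0.28, -0.04, 0.85, 0, 0, 0, -0.3], [0.28, -0.04, 0.85, 0, 0, 0, -0.3]]]'

```text
time_s: 4.32
position: [0.5428, -0.0361, 0.0662]
tcp_rot: [[1.0, -0.001, 0.0], [-0.001, -1.0, -0.0], [0.0, 0.0, -1.0]]
force: [0.5, 1.5, 0.2]
opening: 0.649
grasp_force: 0.0
```

```bash
python3 - <<'E'
from h import *
s=telemetry.read_state();im=capture("wrist");cv2.imwrite("pics/w2.png",im[:,:,::-1]);print(s["position"],s["opening"])
u=[]
import itertools
# predicted pixel of a
K=camera_info("wrist");T=np.eye(4);T[:3,:3]=s["tcp_rot"];T[:3,3]=s["position"];T=np.linalg.inv(T@K["T_tool_cam"])
def px(p):
    q=T[:3,:3]@p+T[:3,3];r=np.hypot(q[0],q[1]);th=np.arctan2(r,q[2]);return K["mtx"][:2,2]+K["mtx"][0,0]*th*q[:2]/r
for p in([.5423,-.0372,.026],[.454,-.011,.082],[.5417,-.107,.056]):print(px(np.array(p)))
c=px(np.array([.5423,-.0372,.026]))
rings(im,[c],[.026],s,r=48)
E
```

```text
[ 0.54282765 -0.03611122  0.066232  ] 0.6494333111794508
[278.49411549 225.66618423]
[241.59167328 367.35611927]
[381.00514262 239.70549343]
[278.7 225. ] [48.8 51.2] diam mm 36.4 [ 0.5428 -0.0374  0.026 ]
```

View pics/w2.png

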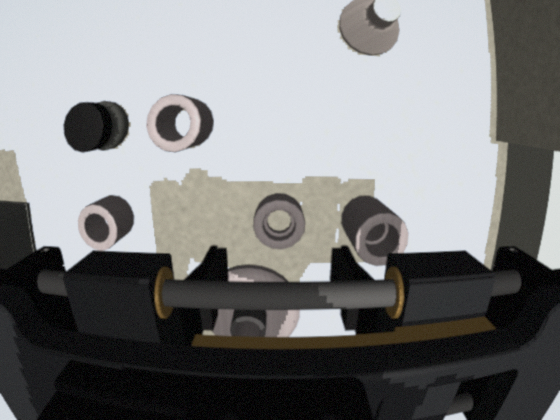

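carry_out --deltas '[[[0, 0, 0.1, 0, 0, 0, -0.3], [0, 0.003, 0.2, 0, 0, 0, -0.3], [0, 0.003, 0.3, 0, 0, 0, -0.3], [0, 0.003, 0.37, 0, 0, 0, -0.3], [0, 0.003, 0.41, 0, 0, 0, -0.3], [0, 0.003, 0.41, 0, 0, 0, -0.3], [0, 0.003, 0.41, 0, 0, 0, 1], [0, 0.003, 0.41, 0, 0, 0, 1], [0, 0.003, 0.41, 0, 0, 0, 1], [0, 0.003, 0.41, 0, 0, 0, 1]]]'

```text
time_s: 5.2
position: [0.5433, -0.0359, 0.0052]
tcp_rot: [[1.0, 0.0, 0.001], [0.0, -1.0, -0.0], [0.001, 0.0, -1.0]]
force: [-0.1, 1.0, -0.7]
opening: 0.436
grasp_force: 0.0
```

carry_out --deltas '[[[0, 0, 0, 0, 0, 0, 1], [0, 0, 0, 0, 0, 0, 1], [0, 0, 0, 0, 0, 0, 1], [0, 0, -0.05, 0, 0, 0, 1], [0, 0, -0.15, 0, 0, 0, 1], [0, 0, -0.3, 0, 0, 0, 1], [0, 0, -0.45, 0, 0, 0, 1], [0, 0, -0.6, 0, 0, 0, 1], [0, 0, -0.7, 0, 0, 0, 1], [0, 0, -0.7, 0, 0, 0, 1]]]'

```text
time_s: 6.03
position: [0.5453, -0.0364, 0.1133]
tcp_rot: [[1.0, 0.001, 0.007], [0.001, -1.0, -0.002], [0.007, 0.002, -1.0]]
force: [0.8, -0.3, -0.8]
opening: 0.004
grasp_force: 0.0
```

```bash
python3 - <<'E'
from h import *
s=telemetry.read_state();im=capture("wrist");cv2.imwrite("pics/w3.png",im[:,:,::-1]);print(s["position"],s["opening"]*87,s["grasp_force"],s["force"])
E
```

```text
[ 0.54528785 -0.03644045  0.11327897] 0.379661164740653 0.0 [ 0.79883731 -0.28180041 -0.75548813]
```

View pics/w3.png

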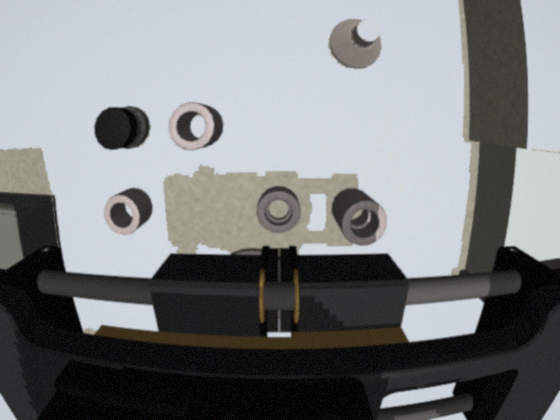

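```bash
python3 - <<'E'
from h import *
s=telemetry.read_state();im=cv2.imread("pics/w3.png")[:,:,::-1]
rings(im,[(278,208),(125,213),(192,126)],[.026,.036,.046],s,r=30)
t=capture("top");cv2.imwrite("pics/t2.png",t[:,:,::-1])
t0=cv2.imread("pics/top0.png")[:,:,::-1]
cv2.imwrite("pics/t2z.png",np.hstack([cv2.resize(x[170:250,235:345][:,:,::-1],(400,290),interpolation=cv2.INTER_CUBIC) for x in(t0,t)]))
print(s["joint_positions"])
E
```

```text
[278.2 212.3] [41.5 42.1] diam mm 36.6 [ 0.5416 -0.0371  0.026 ]
[121.5 214.4] [34.  40.5] diam mm 35.9 [0.5423 0.1077 0.036 ]
[191.3 125.7] [45.3 46.6] diam mm 37.2 [0.6187 0.0323 0.046 ]
[-1.55459499e+01  3.05484379e+01  9.82963835e+01  1.82323778e-03
  5.08890100e+01  7.44271395e+01]
```

View pics/t2z.png

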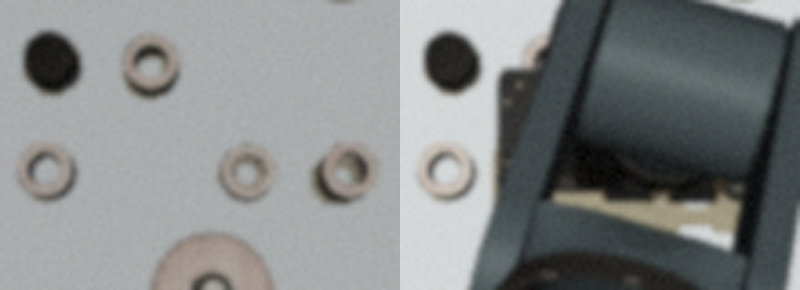

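carry_out --deltas '[[[-0.015, 0.003, 0, 0, 0, 0, -0.3], [-0.015, 0.003, 0, 0, 0, 0, -0.3], [-0.015, 0.003, 0, 0, 0, 0, -0.3], [-0.015, 0.003, 0, 0, 0, 0, -0.3], [-0.015, 0.003, 0.1, 0, 0, 0, -0.3], [-0.015, 0.003, 0.2, 0, 0, 0, -0.3], [-0.015, 0.003, 0.3, 0, 0, 0, -0.3], [-0.015, 0.003, 0.4, 0, 0, 0, -0.3], [-0.015, 0.003, 0.4, 0, 0, 0, -0.3], [-0.015, 0.003, 0.4, 0, 0, 0, -0.3]]]'

```text
time_s: 6.97
position: [0.5397, -0.0361, 0.0486]
tcp_rot: [[1.0, 0.0, -0.003], [0.0, -1.0, 0.001], [-0.003, -0.001, -1.0]]
force: [0.4, 0.2, 0.5]
opening: 0.624
grasp_force: 0.0
```

```bash
python3 - <<'E'
from h import *
from rig import bot
print(bot, [a for a in dir(bot) if a[0]!='_'], bot.tcp_to_grasp)
s=telemetry.read_state();im=capture("wrist");cv2.imwrite("pics/w4.png",im[:,:,::-1]);print(s["position"],s["opening"]*87,s["force"])
cv2.imwrite("pics/w4z.png",cv2.resize(im[180:350,150:410][:,:,::-1],(780,510),interpolation=cv2.INTER_CUBIC))
E
```

```text
<Robot object at 0x7fb704767cb0> ['PlanningError', 'tcp_to_grasp'] 0.0187
[ 0.53968549 -0.03609398  0.04860414] 54.2692304400363 [0.43487257 0.16722168 0.5129699 ]
```

View pics/w4z.png

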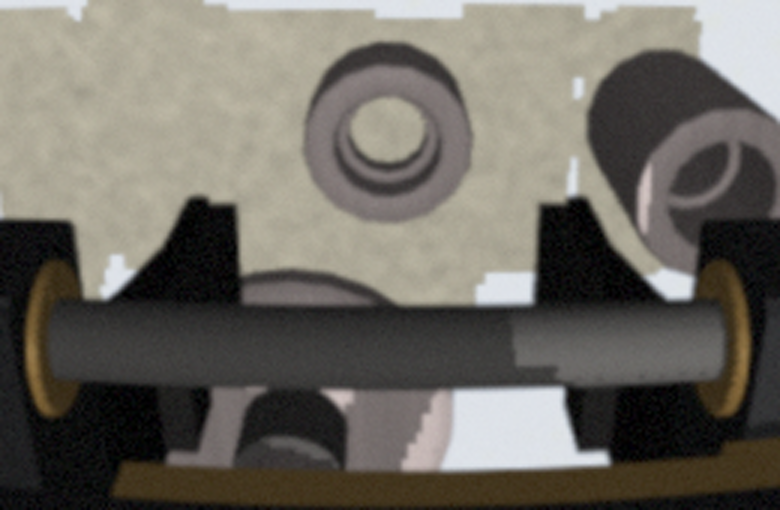

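carry_out --deltas '[[[0.01, 0.003, 0.1, 0, 0, 0, -0.3], [0.01, 0.003, 0.2, 0, 0, 0, -0.3], [0.01, 0.003, 0.3, 0, 0, 0, -0.3], [0.01, 0.003, 0.36, 0, 0, 0, -0.3], [0.01, 0.003, 0.4, 0, 0, 0, -0.3], [0.01, 0.003, 0.42, 0, 0, 0, -0.3], [0.01, 0.003, 0.44, 0, 0, 0, -0.3], [0.01, 0.003, 0.44, 0, 0, 0, -0.3], [0.01, 0.003, 0.44, 0, 0, 0, 1], [0.01, 0.003, 0.44, 0, 0, 0, 1]]]'

```text
time_s: 7.85
position: [0.5424, -0.0368, -0.0159]
tcp_rot: [[1.0, 0.0, 0.001], [0.0, -1.0, -0.0], [0.001, 0.0, -1.0]]
force: [-0.6, -1.3, -0.1]
opening: 0.57
grasp_force: 0.0
```

carry_out --deltas '[[[0, 0, 0, 0, 0, 0, 1], [0, 0, 0, 0, 0, 0, 1], [0, 0, 0, 0, 0, 0, 1], [0, 0, 0, 0, 0, 0, 1], [0, 0, 0, 0, 0, 0, 1], [0, 0, 0, 0, 0, 0, 1], [0, 0, 0, 0, 0, 0, 1], [0, 0, 0, 0, 0, 0, 1], [0, 0, 0, 0, 0, 0, 1], [0, 0, 0, 0, 0, 0, 1]]]'

```text
time_s: 8.68
position: [0.5423, -0.0368, -0.016]
tcp_rot: [[1.0, 0.0, 0.001], [0.0, -1.0, -0.0], [0.001, 0.0, -1.0]]
force: [-0.7, 0.3, 5.5]
opening: 0.442
grasp_force: 30.0
```

carry_out --deltas '[[[0, 0, -0.1, 0, 0, 0, 1], [0, 0, -0.25, 0, 0, 0, 1], [0, 0, -0.4, 0, 0, 0, 1], [0, 0, -0.55, 0, 0, 0, 1], [0, 0, -0.68, 0, 0, 0, 1], [-0.1, -0.03, -0.7, 0, 0, 0, 1], [-0.25, -0.08, -0.7, 0, 0, 0, 1], [-0.4, -0.12, -0.7, 0, 0, 0, 1], [-0.53, -0.155, -0.7, 0, 0, 0, 1], [-0.585, -0.17, -0.7, 0, 0, 0, 1]]]'

```text
time_s: 9.52
position: [0.4497, -0.0099, 0.088]
tcp_rot: [[1.0, 0.001, -0.006], [0.001, -1.0, 0.002], [-0.006, -0.002, -1.0]]
force: [-0.4, 1.1, 0.0]
opening: 0.448
grasp_force: 30.0
```

carry_out --deltas '[[[0, 0, 0, 0, 0, 0, 1], [0, 0, 0, 0, 0, 0, 1], [0, 0, 0, 0, 0, 0, 1], [0, 0, 0, 0, 0, 0, 1], [0, 0, 0, 0, 0, 0, 1], [0, 0, 0, 0, 0, 0, 1], [0, 0, 0, 0, 0, 0, 1], [0, 0, 0, 0, 0, 0, 1], [0, 0, 0, 0, 0, 0, 1], [0, 0, 0, 0, 0, 0, 1]]]'

```text
time_s: 10.35
position: [0.4543, -0.0113, 0.0885]
tcp_rot: [[1.0, 0.0, -0.0], [0.0, -1.0, 0.0], [-0.0, -0.0, -1.0]]
force: [0.2, -0.3, -1.3]
opening: 0.444
grasp_force: 30.0
```

```bash
python3 - <<'E'
from h import *
s=telemetry.read_state();im=capture("wrist");print(s["position"],s["opening"]*87,s["force"],s["grasp_force"])
sc=capture("scene")
A=cv2.resize(im[180:350,180:380][:,:,::-1],(400,340),interpolation=cv2.INTER_CUBIC);B=cv2.resize(sc[140:290,180:330][:,:,::-1],(400,400),interpolation=cv2.INTER_CUBIC)
o=np.zeros((400,800,3),np.uint8);o[:340,:400]=A;o[:,400:]=B;cv2.imwrite("pics/v5.png",o)
E
```

```text
[ 0.454253   -0.01127176  0.08853281] 38.595435830152226 [ 0.21079133 -0.26932948 -1.33452259] 29.999763909727335
```

View pics/v5.png

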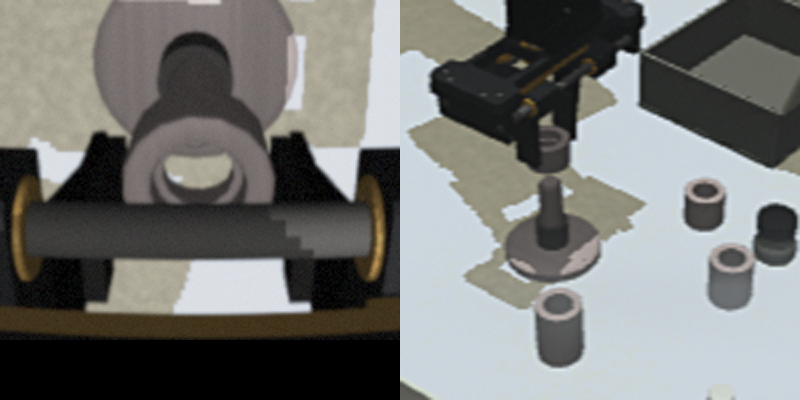

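carry_out --deltas '[[[0, 0, 0.04, 0, 0, 0, 1], [0, 0, 0.08, 0, 0, 0, 1], [0, 0, 0.12, 0, 0, 0, 1], [0, 0, 0.15, 0, 0, 0, 1], [0, 0, 0.17, 0, 0, 0, 1], [0, 0, 0.19, 0, 0, 0, 1], [0, 0, 0.2, 0, 0, 0, 1], [0, 0, 0.2, 0, 0, 0, 1], [0, 0, 0.2, 0, 0, 0, 1], [0, 0, 0.2, 0, 0, 0, 1]]]'

```text
time_s: 11.28
position: [0.4543, -0.0112, 0.0587]
tcp_rot: [[1.0, 0.0, 0.0], [0.0, -1.0, 0.0], [0.0, -0.0, -1.0]]
force: [-0.6, 0.1, -1.0]
opening: 0.446
grasp_force: 30.0
```

carry_out --deltas '[[[0, 0, 0.01, 0, 0, 0, 1], [0, 0, 0.02, 0, 0, 0, 1], [0, 0, 0.03, 0, 0, 0, 1], [0, 0, 0.035, 0, 0, 0, 1], [0, 0, 0.04, 0, 0, 0, 1], [0, 0, 0.04, 0, 0, 0, 1], [0, 0, 0.04, 0, 0, 0, 1], [0, 0, 0.04, 0, 0, 0, 1], [0, 0, 0.04, 0, 0, 0, 1], [0, 0, 0.04, 0, 0, 0, 1]]]'

```text
time_s: 12.12
position: [0.454, -0.0104, 0.053]
tcp_rot: [[1.0, -0.0, -0.0], [-0.0, -1.0, 0.001], [-0.0, -0.001, -1.0]]
force: [0.3, 4.6, 5.5]
opening: 0.447
grasp_force: 30.0
```

carry_out --deltas '[[[0, -0.008, 0.01, 0, 0, 0, 1], [0, -0.008, 0.015, 0, 0, 0, 1], [0, -0.008, 0.02, 0, 0, 0, 1], [0, -0.008, 0.025, 0, 0, 0, 1], [0, -0.008, 0.025, 0, 0, 0, 1], [0, -0.008, 0.025, 0, 0, 0, 1], [0, -0.008, 0.025, 0, 0, 0, 1], [0, -0.008, 0.025, 0, 0, 0, 1], [0, -0.008, 0.025, 0, 0, 0, 1], [0, -0.008, 0.025, 0, 0, 0, 1]]]'

```text
time_s: 12.95
position: [0.4546, -0.0103, 0.0517]
tcp_rot: [[1.0, 0.001, 0.002], [0.001, -1.0, -0.001], [0.002, 0.001, -1.0]]
force: [-5.4, 1.9, 30.3]
opening: 0.446
grasp_force: 30.1
```

carry_out --deltas '[[[0, 0, -0.08, 0, 0, 0, 1], [0, 0, -0.18, 0, 0, 0, 1], [0, 0, -0.28, 0, 0, 0, 1], [0, 0, -0.38, 0, 0, 0, 1], [0.03, 0.1, -0.44, 0, 0, 0, 1], [0.08, 0.25, -0.44, 0, 0, 0, 1], [0.13, 0.4, -0.44, 0, 0, 0, 1], [0.18, 0.55, -0.44, 0, 0, 0, 1], [0.2, 0.65, -0.44, 0, 0, 0, 1], [0.2, 0.7, -0.44, 0, 0, 0, 1]]]'

```text
time_s: 13.78
position: [0.4858, -0.1177, 0.1149]
tcp_rot: [[1.0, -0.001, 0.002], [-0.001, -1.0, -0.002], [0.002, 0.002, -1.0]]
force: [-0.5, 0.8, -1.4]
opening: 0.447
grasp_force: 30.0
```

carry_out --deltas '[[[0.05, 0.15, 0, 0, 0, 0, 1], [0.1, 0.35, 0, 0, 0, 0, 1], [0.15, 0.55, 0, 0, 0, 0, 1], [0.2, 0.75, 0, 0, 0, 0, 1], [0.2, 0.88, 0, 0, 0, 0, 1], [0.2, 0.95, 0, 0, 0, 0, 1], [0.2, 0.95, 0, 0, 0, 0, 1], [0.2, 0.95, 0, 0, 0, 0, 1], [0.2, 0.95, 0, 0, 0, 0, 1], [0.2, 0.95, 0, 0, 0, 0, 1]]]'

```text
time_s: 14.62
position: [0.5137, -0.2555, 0.1147]
tcp_rot: [[1.0, 0.002, -0.001], [0.002, -1.0, 0.001], [-0.001, -0.001, -1.0]]
force: [-0.0, 0.2, -1.5]
opening: 0.445
grasp_force: 30.0
```

```bash
python3 - <<'E'
from h import *
s=telemetry.read_state();im=capture("wrist");print(s["position"],s["opening"]*87,s["force"],s["grasp_force"])
t=capture("top")
A=cv2.resize(im[:,:,::-1],(430,322));B=cv2.resize(t[90:260,340:480][:,:,::-1],(370,450),interpolation=cv2.INTER_CUBIC)
o=np.zeros((450,800,3),np.uint8);o[:322,:430]=A;o[:,430:]=B;cv2.imwrite("pics/v6.png",o)
E
```

```text
[ 0.51372216 -0.25554396  0.11465477] 38.6856222782171 [-0.03582856  0.19904871 -1.46805355] 29.99425166286528
```

View pics/v6.png

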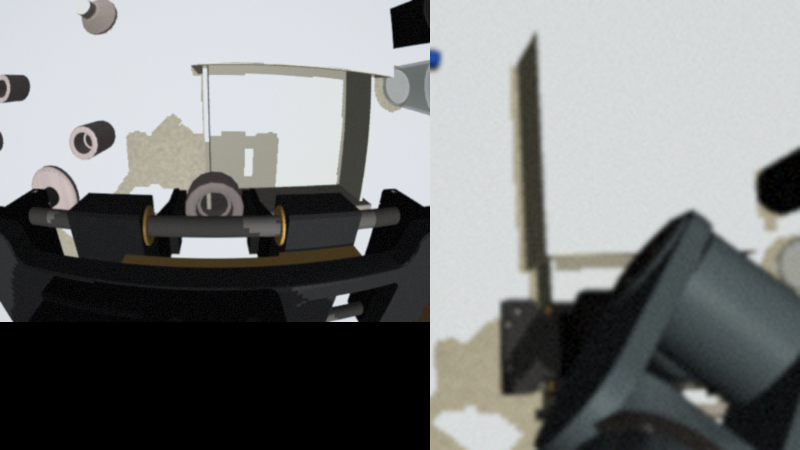

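```bash
python3 - <<'E'
from h import *
s=telemetry.read_state()
for p,z in [((267,89),.07),((276,232),.07),((452,98),.012),((459,262),.012),((482,98),.07),((254,86),.094),((482,96),.094),((400,245),.082)]:print(p,z,onz("wrist",p,z,s).round(3))
E
```

```text
(267, 89) 0.07 [ 0.614 -0.249  0.07 ]
(276, 232) 0.07 [ 0.507 -0.255  0.07 ]
(452, 98) 0.012 [ 0.623 -0.426  0.012]
(459, 262) 0.012 [ 0.45  -0.457  0.012]
(482, 98) 0.07 [ 0.62  -0.423  0.07 ]
(254, 86) 0.094 [ 0.613 -0.241  0.094]
(482, 96) 0.094 [ 0.618 -0.406  0.094]
(400, 245) 0.082 [ 0.5   -0.351  0.082]
```

carry_out --deltas '[[[0.03, 0.12, 0, 0, 0, 0, 1], [0.06, 0.3, 0, 0, 0, 0, 1], [0.075, 0.45, 0, 0, 0, 0, 1], [0.075, 0.53, 0.1, 0, 0, 0, 1], [0.075, 0.53, 0.22, 0, 0, 0, 1], [0.075, 0.53, 0.34, 0, 0, 0, 1], [0.075, 0.53, 0.46, 0, 0, 0, 1], [0.075, 0.53, 0.55, 0, 0, 0, 1], [0.075, 0.53, 0.62, 0, 0, 0, 1], [0.075, 0.53, 0.65, 0, 0, 0, 1]]]'

```text
time_s: 15.55
position: [0.5249, -0.3357, 0.0157]
tcp_rot: [[1.0, 0.001, -0.002], [0.001, -1.0, 0.002], [-0.002, -0.002, -1.0]]
force: [0.2, 0.4, -0.6]
opening: 0.446
grasp_force: 30.0
```

carry_out --deltas '[[[0, 0, 0.03, 0, 0, 0, 1], [0, 0, 0.06, 0, 0, 0, 1], [0, 0, 0.08, 0, 0, 0, 1], [0, 0, 0.1, 0, 0, 0, 1], [0, 0, 0.11, 0, 0, 0, 1], [0, 0, 0.11, 0, 0, 0, 1], [0, 0, 0.11, 0, 0, 0, 1], [0, 0, 0.11, 0, 0, 0, 1], [0, 0, 0.11, 0, 0, 0, 1], [0, 0, 0.11, 0, 0, 0, 1]]]'

```text
time_s: 16.38
position: [0.5257, -0.3372, 0.001]
tcp_rot: [[1.0, 0.0, 0.0], [0.0, -1.0, -0.0], [0.0, 0.0, -1.0]]
force: [-0.1, 0.4, -1.1]
opening: 0.449
grasp_force: 30.0
```

carry_out --deltas '[[[0, 0, 0.01, 0, 0, 0, 1], [0, 0, 0.02, 0, 0, 0, 1], [0, 0, 0.025, 0, 0, 0, 1], [0, 0, 0.025, 0, 0, 0, 1], [0, 0, 0.025, 0, 0, 0, -0.3], [0, 0, 0.025, 0, 0, 0, -0.3], [0, 0, 0.025, 0, 0, 0, -0.3], [0, 0, 0.025, 0, 0, 0, -0.3], [0, 0, 0.025, 0, 0, 0, -0.3], [0, 0, 0.0, 0, 0, 0, -0.3]]]'

```text
time_s: 17.22
position: [0.5252, -0.3367, 0.0004]
tcp_rot: [[1.0, 0.0, -0.001], [0.0, -1.0, 0.001], [-0.001, -0.001, -1.0]]
force: [-0.4, -0.9, 0.3]
opening: 0.646
grasp_force: 0.0
```

carry_out --deltas '[[[0, 0, -0.1, 0, 0, 0, -0.3], [0, 0, -0.25, 0, 0, 0, -0.3], [0, 0, -0.4, 0, 0, 0, -0.3], [0, 0, -0.55, 0, 0, 0, -0.3], [0, 0, -0.7, 0, 0, 0, -0.3], [0, 0, -0.85, 0, 0, 0, -0.3], [0, 0, -0.95, 0, 0, 0, -0.3], [0, 0, -1, 0, 0, 0, -0.3], [0, 0, -1, 0, 0, 0, -0.3], [0, 0, -1, 0, 0, 0, -0.3]]]'

```text
time_s: 18.05
position: [0.5254, -0.3368, 0.1507]
tcp_rot: [[1.0, 0.0, -0.0], [0.0, -1.0, 0.0], [-0.0, -0.0, -1.0]]
force: [0.1, 0.2, -0.3]
opening: 0.651
grasp_force: 0.0
```

```bash
python3 - <<'E'
from h import *
s=telemetry.read_state();im=capture("wrist");cv2.imwrite("pics/w7.png",im[:,:,::-1]);print(s["position"],s["opening"]*87)
rings(im,[(277,212)],[.038],s,r=35)
t=capture("top");t0=cv2.imread("pics/top0.png")[:,:,::-1];d=np.abs(t.astype(int)-t0).sum(2)
K=camera_info("top")
for n,(u,v) in dict(b=(247.8,217.2),c=(276.6,187.8)).items(): print(n,d[int(v)-14:int(v)+14,int(u)-14:int(u)+14].mean())
E
```

```text
[ 0.52538279 -0.33684455  0.15069877] 56.63440585251232
[278.8 200.9] [38.  39.1] diam mm 36.5 [ 0.5262 -0.3381  0.038 ]
b 108.16836734693878
c 105.30867346938776
```

carry_out --deltas '[[[0, -0.1, -0.1, 0, 0, 0, -0.3], [0, -0.29, -0.1, 0, 0, 0, -0.3], [0, -0.48, -0.1, 0, 0, 0, -0.3], [0, -0.68, -0.1, 0, 0, 0, -0.3], [0, -0.85, -0.1, 0, 0, 0, -0.3], [0, -0.97, -0.1, 0, 0, 0, -0.3], [0, -0.97, -0.1, 0, 0, 0, -0.3], [0, -0.97, -0.1, 0, 0, 0, -0.3], [0, -0.97, -0.1, 0, 0, 0, -0.3], [0, -0.97, -0.1, 0, 0, 0, -0.3]]]'

```text
time_s: 18.98
position: [0.5257, -0.1927, 0.1654]
tcp_rot: [[1.0, -0.001, -0.0], [-0.001, -1.0, -0.0], [-0.0, 0.0, -1.0]]
force: [-0.0, 0.1, 0.2]
opening: 0.65
grasp_force: 0.0
```

carry_out --deltas '[[[-0.02, -0.1, 0, 0, 0, 0, -0.3], [-0.05, -0.29, 0, 0, 0, 0, -0.3], [-0.08, -0.48, 0, 0, 0, 0, -0.3], [-0.1, -0.68, 0, 0, 0, 0, -0.3], [-0.1, -0.85, 0, 0, 0, 0, -0.3], [-0.1, -0.97, 0, 0, 0, 0, -0.3], [-0.1, -0.97, 0, 0, 0, 0, -0.3], [-0.1, -0.97, 0, 0, 0, 0, -0.3], [-0.1, -0.97, 0, 0, 0, 0, -0.3], [-0.1, -0.97, 0, 0, 0, 0, -0.3]]]'

```text
time_s: 19.82
position: [0.5107, -0.0471, 0.1658]
tcp_rot: [[1.0, -0.001, 0.0], [-0.001, -1.0, -0.0], [0.0, 0.0, -1.0]]
force: [-0.4, 0.0, 0.4]
opening: 0.651
grasp_force: 0.0
```

carry_out --deltas '[[[0, -0.1, 0, 0, 0, 0, -0.3], [0, -0.29, 0, 0, 0, 0, -0.3], [0, -0.48, 0, 0, 0, 0, -0.3], [0, -0.68, 0, 0, 0, 0, -0.3], [0, -0.85, 0, 0, 0, 0, -0.3], [0, -0.97, 0, 0, 0, 0, -0.3], [0, -0.97, 0, 0, 0, 0, -0.3], [0, -0.97, 0, 0, 0, 0, -0.3], [0, -0.97, 0, 0, 0, 0, -0.3], [0, -0.97, 0, 0, 0, 0, -0.3]]]'

```text
time_s: 20.65
position: [0.5108, 0.0981, 0.1658]
tcp_rot: [[1.0, -0.002, 0.0], [-0.002, -1.0, -0.0], [0.0, 0.0, -1.0]]
force: [0.2, -0.2, -0.1]
opening: 0.649
grasp_force: 0.0
```

```bash
cat >> h.py <<'E'
def px(p,s):
    K=camera_info("wrist");T=np.eye(4);T[:3,:3]=s["tcp_rot"];T[:3,3]=s["position"];T=np.linalg.inv(T@K["T_tool_cam"])
    q=T[:3,:3]@np.array(p)+T[:3,3];r=np.hypot(q[0],q[1]);return K["mtx"][:2,2]+K["mtx"][0,0]*np.arctan2(r,q[2])*q[:2]/r
def blobs(im,z,st):
    "all ring-sized pinkish blobs"
    c=im.astype(int);m=((c[...,0]-c[...,1]>6)&(c[...,0]>110)).astype(np.uint8)
    m=cv2.morphologyEx(m,cv2.MORPH_OPEN,np.ones((2,2)))
    for k in cv2.findContours(m,cv2.RETR_EXTERNAL,cv2.CHAIN_APPROX_NONE)[0]:
        if len(k)<50: continue
        e=cv2.fitEllipse(cv2.convexHull(k));print(np.round(e[0],1),np.round(e[1],1),onz("wrist",e[0],z,st).round(4))
E
python3 - <<'E'
from h import *
s=telemetry.read_state();im=capture("wrist");cv2.imwrite("pics/w8.png",im[:,:,::-1]);print(s["position"],s["opening"]*87)
print(px([.5425,.108,.036],s),px([.6187,.0323,.046],s))
blobs(im,.036,s)
E
```

```text
[0.51076425 0.098059   0.16575533] 56.48850189927756
[267.35466663 166.6144909 ] [346.56322168  90.17057275]
[158.9 301.2] [ 5.1 27.1] [0.3849 0.2407 0.036 ]
[398.7 295.8] [ 9.6 37.9] [ 0.3924 -0.0458  0.036 ]
[370.4 238.9] [67.1 73.9] [ 0.4656 -0.002   0.036 ]
[471.9 176.3] [28.4 35.3] [ 0.5377 -0.1211  0.036 ]
[266.5 167. ] [38.3 39. ] [0.5421 0.1088 0.036 ]
[345.   90.1] [38.3 39.9] [0.6198 0.0318 0.036 ]
[454.4  39.1] [30.8 39.6] [ 0.689  -0.0923  0.036 ]
```

carry_out --deltas '[[[0.1, -0.035, 0, 0, 0, 0, -0.3], [0.21, -0.07, 0.1, 0, 0, 0, -0.3], [0.21, -0.07, 0.25, 0, 0, 0, -0.3], [0.21, -0.07, 0.4, 0, 0, 0, -0.3], [0.21, -0.07, 0.55, 0, 0, 0, -0.3], [0.21, -0.07, 0.7, 0, 0, 0, -0.3], [0.21, -0.07, 0.8, 0, 0, 0, -0.3], [0.21, -0.07, 0.8, 0, 0, 0, -0.3], [0.21, -0.07, 0.8, 0, 0, 0, -0.3], [0.21, -0.07, 0.8, 0, 0, 0, -0.3]]]'

```text
time_s: 21.53
position: [0.5429, 0.1094, 0.0466]
tcp_rot: [[1.0, -0.001, 0.002], [-0.001, -1.0, -0.0], [0.002, 0.0, -1.0]]
force: [0.3, 0.5, 0.1]
opening: 0.652
grasp_force: 0.0
```

```bash
python3 - <<'E'
from h import *
s=telemetry.read_state();im=capture("wrist");print(s["position"])
rings(im,[px([.5421,.1088,.036],s)],[.036],s,r=40)
E
```

```text
[0.542909   0.10937234 0.04657603]
[275.2 238.4] [54.1 58.7] diam mm 35.6 [0.5432 0.1104 0.036 ]
```

carry_out --deltas '[[[0, -0.003, 0.1, 0, 0, 0, -0.3], [0, -0.003, 0.2, 0, 0, 0, -0.3], [0, -0.003, 0.3, 0, 0, 0, -0.3], [0, -0.003, 0.36, 0, 0, 0, -0.3], [0, -0.003, 0.39, 0, 0, 0, -0.3], [0, -0.003, 0.4, 0, 0, 0, -0.3], [0, -0.003, 0.4, 0, 0, 0, 1], [0, -0.003, 0.4, 0, 0, 0, 1], [0, -0.003, 0.4, 0, 0, 0, 1], [0, -0.003, 0.4, 0, 0, 0, 1]]]'

```text
time_s: 22.42
position: [0.5426, 0.1104, -0.0135]
tcp_rot: [[1.0, 0.0, 0.002], [0.0, -1.0, 0.0], [0.002, -0.0, -1.0]]
force: [0.4, 0.1, 2.9]
opening: 0.456
grasp_force: 30.0
```

carry_out --deltas '[[[0, 0, 0, 0, 0, 0, 1], [0, 0, 0, 0, 0, 0, 1], [0, 0, 0, 0, 0, 0, 1], [0, 0, 0, 0, 0, 0, 1], [0, 0, 0, 0, 0, 0, 1], [0, 0, 0, 0, 0, 0, 1], [0, 0, 0, 0, 0, 0, 1], [0, 0, 0, 0, 0, 0, 1], [0, 0, 0, 0, 0, 0, 1], [0, 0, 0, 0, 0, 0, 1]]]'

```text
time_s: 23.25
position: [0.5426, 0.1105, -0.0135]
tcp_rot: [[1.0, 0.0, 0.001], [0.0, -1.0, 0.0], [0.001, -0.0, -1.0]]
force: [-0.3, -0.5, 5.9]
opening: 0.455
grasp_force: 30.0
```

carry_out --deltas '[[[0, 0, -0.1, 0, 0, 0, 1], [0, 0, -0.25, 0, 0, 0, 1], [0, 0, -0.4, 0, 0, 0, 1], [0, 0, -0.55, 0, 0, 0, 1], [0, 0, -0.68, 0, 0, 0, 1], [-0.1, 0.13, -0.7, 0, 0, 0, 1], [-0.23, 0.3, -0.7, 0, 0, 0, 1], [-0.35, 0.47, -0.7, 0, 0, 0, 1], [-0.47, 0.64, -0.7, 0, 0, 0, 1], [-0.587, 0.803, -0.7, 0, 0, 0, 1]]]'

```text
time_s: 24.08
position: [0.4525, -0.0108, 0.0906]
tcp_rot: [[1.0, 0.001, -0.001], [0.001, -1.0, 0.0], [-0.001, -0.0, -1.0]]
force: [0.5, -0.6, -0.6]
opening: 0.452
grasp_force: 30.0
```

carry_out --deltas '[[[0, 0, 0, 0, 0, 0, 1], [0, 0, 0, 0, 0, 0, 1], [0, 0, 0, 0, 0, 0, 1], [0, 0, 0, 0, 0, 0, 1], [0, 0, 0.04, 0, 0, 0, 1], [0, 0, 0.08, 0, 0, 0, 1], [0, 0, 0.1, 0, 0, 0, 1], [0, 0, 0.1, 0, 0, 0, 1], [0, 0, 0.1, 0, 0, 0, 1], [0, 0, 0.1, 0, 0, 0, 1]]]'

```text
time_s: 24.92
position: [0.454, -0.0099, 0.0756]
tcp_rot: [[1.0, 0.001, -0.0], [0.001, -1.0, 0.0], [-0.0, -0.0, -1.0]]
force: [-0.1, 0.0, -1.5]
opening: 0.453
grasp_force: 30.0
```

carry_out --deltas '[[[0.002, 0, 0.02, 0, 0, 0, 1], [0.003, 0, 0.04, 0, 0, 0, 1], [0.003, 0, 0.06, 0, 0, 0, 1], [0.003, 0, 0.08, 0, 0, 0, 1], [0.003, 0, 0.1, 0, 0, 0, 1], [0.003, 0, 0.12, 0, 0, 0, 1], [0.003, 0, 0.14, 0, 0, 0, 1], [0.003, 0, 0.15, 0, 0, 0, 1], [0.003, 0, 0.15, 0, 0, 0, 1], [0.003, 0, 0.15, 0, 0, 0, 1]]]'

```text
time_s: 25.75
position: [0.4543, -0.01, 0.0532]
tcp_rot: [[1.0, 0.0, -0.0], [0.0, -1.0, 0.0], [-0.0, -0.0, -1.0]]
force: [-0.2, 0.2, -0.9]
opening: 0.457
grasp_force: 30.0
```

carry_out --deltas '[[[0, 0, 0.02, 0, 0, 0, 1], [0, 0, 0.04, 0, 0, 0, 1], [0, 0, 0.06, 0, 0, 0, 1], [0, 0, 0.08, 0, 0, 0, 1], [0, 0, 0.1, 0, 0, 0, 1], [0, 0, 0.1, 0, 0, 0, 1], [0, 0, 0.1, 0, 0, 0, 1], [0, 0, 0.1, 0, 0, 0, 1], [0, 0, 0.1, 0, 0, 0, 1], [0, 0, 0.1, 0, 0, 0, 1]]]'

```text
time_s: 26.58
position: [0.4545, -0.0101, 0.0384]
tcp_rot: [[1.0, 0.0, 0.0], [0.0, -1.0, -0.0], [0.0, 0.0, -1.0]]
force: [-0.9, -0.2, -1.1]
opening: 0.454
grasp_force: 30.0
```

Passed the web height freely; now down to the shoulder (~0.0235).

carry_out --deltas '[[[0, 0, 0.02, 0, 0, 0, 1], [0, 0, 0.04, 0, 0, 0, 1], [0, 0, 0.06, 0, 0, 0, 1], [0, 0, 0.075, 0, 0, 0, 1], [0, 0, 0.085, 0, 0, 0, 1], [0, 0, 0.095, 0, 0, 0, 1], [0, 0, 0.105, 0, 0, 0, 1], [0, 0, 0.105, 0, 0, 0, 1], [0, 0, 0.105, 0, 0, 0, 1], [0, 0, 0.105, 0, 0, 0, 1]]]'

```text
time_s: 27.42
position: [0.4544, -0.0101, 0.0234]
tcp_rot: [[1.0, 0.0, 0.0], [0.0, -1.0, -0.0], [0.0, 0.0, -1.0]]
force: [-2.7, -0.0, 10.3]
opening: 0.454
grasp_force: 30.0
```

carry_out --deltas '[[[0, 0, -0.08, 0, 0, 0, 1], [0, 0, -0.2, 0, 0, 0, 1], [0, 0, -0.32, 0, 0, 0, 1], [0, 0, -0.44, 0, 0, 0, 1], [0, 0, -0.56, 0, 0, 0, 1], [0, -0.1, -0.66, 0, 0, 0, 1], [0, -0.25, -0.66, 0, 0, 0, 1], [0, -0.4, -0.66, 0, 0, 0, 1], [0, -0.52, -0.66, 0, 0, 0, 1], [0, -0.6, -0.66, 0, 0, 0, 1]]]'

```text
time_s: 28.25
position: [0.4538, 0.0814, 0.1217]
tcp_rot: [[1.0, 0.001, -0.0], [0.001, -1.0, 0.0], [-0.0, -0.0, -1.0]]
force: [-0.4, -0.2, -1.6]
opening: 0.456
grasp_force: 30.0
```

carry_out --deltas '[[[0, -0.12, 0, 0, 0, 0, 1], [0, -0.3, 0, 0, 0, 0, 1], [0, -0.5, 0, 0, 0, 0, 1], [0, -0.7, 0, 0, 0, 0, 1], [-0.05, -0.85, 0, 0, 0, 0, 1], [-0.08, -0.9, 0, 0, 0, 0, 1], [-0.08, -0.9, 0, 0, 0, 0, 1], [-0.08, -0.9, 0, 0, 0, 0, 1], [-0.08, -0.9, 0, 0, 0, 0, 1], [-0.08, -0.9, 0, 0, 0, 0, 1]]]'

```text
time_s: 29.08
position: [0.4427, 0.2138, 0.1215]
tcp_rot: [[1.0, -0.001, 0.0], [-0.001, -1.0, -0.0], [0.0, 0.0, -1.0]]
force: [-0.0, 0.8, -1.1]
opening: 0.454
grasp_force: 30.0
```

```bash
python3 - <<'E'
from h import *
s=telemetry.read_state();im=capture("wrist");print(s["position"],s["opening"]*87,s["force"],s["grasp_force"])
cv2.imwrite("pics/v9.png",im[:,:,::-1])
E
```

```text
[0.44273254 0.21377389 0.12153544] 39.45939569220978 [-0.03103579  0.8012187  -1.14320193] 29.999754284508526
```

View pics/v9.png

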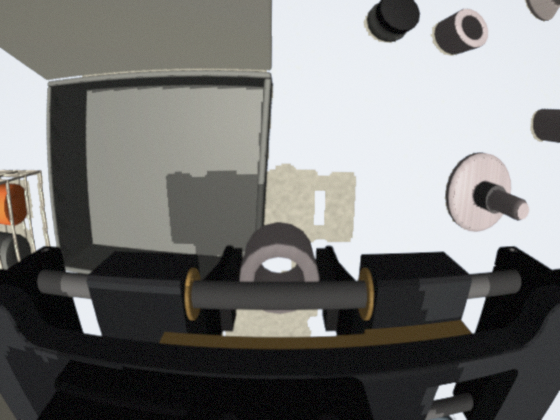

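```bash
python3 - <<'E'
from h import *
s=telemetry.read_state()
for p,z in [((268,76),.07),((266,235),.07),((50,84),.07),((50,240),.07),((86,90),.005),((92,245),.005),((263,90),.005),((250,262),.005)]:print(p,z,onz("wrist",p,z,s).round(3))
E
```

```text
(268, 76) 0.07 [0.553 0.22  0.07 ]
(266, 235) 0.07 [0.431 0.223 0.07 ]
(50, 84) 0.07 [0.566 0.412 0.07 ]
(50, 240) 0.07 [0.422 0.433 0.07 ]
(86, 90) 0.005 [0.565 0.414 0.005]
(92, 245) 0.005 [0.393 0.426 0.005]
(263, 90) 0.005 [0.549 0.227 0.005]
(250, 262) 0.005 [0.378 0.242 0.005]
```

carry_out --deltas '[[[0, -0.12, 0, 0, 0, 0, 1], [0, -0.3, 0, 0, 0, 0, 1], [-0.02, -0.43, 0, 0, 0, 0, 1], [-0.02, -0.51, 0, 0, 0, 0, 1], [-0.02, -0.51, 0.1, 0, 0, 0, 1], [-0.02, -0.51, 0.22, 0, 0, 0, 1], [-0.02, -0.51, 0.35, 0, 0, 0, 1], [-0.02, -0.51, 0.48, 0, 0, 0, 1], [-0.02, -0.51, 0.6, 0, 0, 0, 1], [-0.02, -0.51, 0.7, 0, 0, 0, 1]]]'

```text
time_s: 29.97
position: [0.4394, 0.2904, 0.0153]
tcp_rot: [[1.0, -0.001, -0.001], [-0.001, -1.0, -0.001], [-0.001, 0.001, -1.0]]
force: [0.2, -0.5, -0.5]
opening: 0.457
grasp_force: 30.0
```

carry_out --deltas '[[[0, 0, 0.05, 0, 0, 0, 1], [0, 0, 0.09, 0, 0, 0, 1], [0, 0, 0.12, 0, 0, 0, 1], [0, 0, 0.14, 0, 0, 0, 1], [0, 0, 0.145, 0, 0, 0, 1], [0, 0, 0.145, 0, 0, 0, 1], [0, 0, 0.145, 0, 0, 0, 1], [0, 0, 0.145, 0, 0, 0, 1], [0, 0, 0.145, 0, 0, 0, 1], [0, 0, 0.145, 0, 0, 0, 1]]]'

```text
time_s: 30.8
position: [0.4395, 0.2915, -0.0049]
tcp_rot: [[1.0, 0.0, 0.001], [0.0, -1.0, 0.0], [0.001, -0.0, -1.0]]
force: [-0.4, 0.6, -0.4]
opening: 0.456
grasp_force: 30.0
```

Release, rise, and go towards c.

carry_out --deltas '[[[0, 0, 0.008, 0, 0, 0, 1], [0, 0, 0.012, 0, 0, 0, 1], [0, 0, 0.012, 0, 0, 0, 1], [0, 0, 0.012, 0, 0, 0, -0.3], [0, 0, 0.012, 0, 0, 0, -0.3], [0, 0, 0.012, 0, 0, 0, -0.3], [0, 0, 0.012, 0, 0, 0, -0.3], [0, 0, 0.012, 0, 0, 0, -0.3], [0, 0, 0.012, 0, 0, 0, -0.3], [0, 0, -0.03, 0, 0, 0, -0.3]]]'

```text
time_s: 31.63
position: [0.4386, 0.2911, -0.0013]
tcp_rot: [[1.0, 0.0, -0.002], [0.0, -1.0, -0.001], [-0.002, 0.001, -1.0]]
force: [-0.7, -0.4, -0.6]
opening: 0.648
grasp_force: 0.0
```

carry_out --deltas '[[[0, 0, -0.1, 0, 0, 0, -0.3], [0, 0, -0.25, 0, 0, 0, -0.3], [0, 0, -0.4, 0, 0, 0, -0.3], [0, 0, -0.55, 0, 0, 0, -0.3], [0, 0, -0.7, 0, 0, 0, -0.3], [0, 0, -0.85, 0, 0, 0, -0.3], [0, 0, -0.95, 0, 0, 0, -0.3], [0, 0, -1, 0, 0, 0, -0.3], [0, 0, -1, 0, 0, 0, -0.3], [0, 0, -1, 0, 0, 0, -0.3]]]'

```text
time_s: 32.47
position: [0.439, 0.2913, 0.1493]
tcp_rot: [[1.0, 0.0, 0.0], [0.0, -1.0, 0.0], [0.0, -0.0, -1.0]]
force: [-0.4, -0.2, 0.5]
opening: 0.648
grasp_force: 0.0
```

```bash
python3 - <<'E'
from h import *
s=telemetry.read_state();im=capture("wrist");cv2.imwrite("pics/w10.png",im[:,:,::-1]);print(s["position"],s["opening"]*87)
rings(im,[px([.4395,.2915,.041],s)],[.041],s,r=35)
E
```

```text
[0.43904129 0.29131895 0.1493335 ] 56.37220460575046
[278.7 202.1] [38.8 40.1] diam mm 36.7 [0.4398 0.2901 0.041 ]
```

carry_out --deltas '[[[0.04, 0.1, 0, 0, 0, 0, -0.3], [0.12, 0.29, 0, 0, 0, 0, -0.3], [0.2, 0.48, 0, 0, 0, 0, -0.3], [0.3, 0.68, 0, 0, 0, 0, -0.3], [0.37, 0.85, 0, 0, 0, 0, -0.3], [0.4, 0.9, 0, 0, 0, 0, -0.3], [0.4, 0.9, 0, 0, 0, 0, -0.3], [0.4, 0.9, 0, 0, 0, 0, -0.3], [0.4, 0.9, 0, 0, 0, 0, -0.3], [0.4, 0.9, 0, 0, 0, 0, -0.3]]]'

```text
time_s: 33.35
position: [0.4982, 0.1577, 0.1489]
tcp_rot: [[1.0, 0.002, -0.001], [0.002, -1.0, 0.0], [-0.001, -0.0, -1.0]]
force: [-0.2, 0.5, 0.1]
opening: 0.65
grasp_force: 0.0
```

carry_out --deltas '[[[0.08, 0.1, 0, 0, 0, 0, -0.3], [0.2, 0.25, 0, 0, 0, 0, -0.3], [0.35, 0.4, 0, 0, 0, 0, -0.3], [0.5, 0.55, 0, 0, 0, 0, -0.3], [0.6, 0.7, 0, 0, 0, 0, -0.3], [0.6, 0.8, 0, 0, 0, 0, -0.3], [0.6, 0.8, 0, 0, 0, 0, -0.3], [0.6, 0.8, 0, 0, 0, 0, -0.3], [0.6, 0.8, 0, 0, 0, 0, -0.3], [0.6, 0.8, 0, 0, 0, 0, -0.3]]]'

```text
time_s: 34.18
position: [0.5885, 0.0383, 0.1493]
tcp_rot: [[1.0, 0.002, -0.001], [0.002, -1.0, 0.001], [-0.001, -0.001, -1.0]]
force: [0.0, -0.5, -0.7]
opening: 0.65
grasp_force: 0.0
```

```bash
python3 - <<'E'
from h import *
s=telemetry.read_state();im=capture("wrist");cv2.imwrite("pics/w11.png",im[:,:,::-1]);print(s["position"],s["opening"]*87)
rings(im,[px([.619,.0323,.046],s)],[.046],s,r=32)
E
```

```text
[0.58848852 0.03828877 0.14927598] 56.52322637503821
[282.4 169.6] [41.2 42.7] diam mm 37.5 [0.6209 0.0338 0.046 ]
```

carry_out --deltas '[[[0.1, 0.015, 0, 0, 0, 0, -0.3], [0.212, 0.03, 0, 0, 0, 0, -0.3], [0.212, 0.03, 0.1, 0, 0, 0, -0.3], [0.212, 0.03, 0.23, 0, 0, 0, -0.3], [0.212, 0.03, 0.36, 0, 0, 0, -0.3], [0.212, 0.03, 0.48, 0, 0, 0, -0.3], [0.212, 0.03, 0.58, 0, 0, 0, -0.3], [0.212, 0.03, 0.6, 0, 0, 0, -0.3], [0.212, 0.03, 0.6, 0, 0, 0, -0.3], [0.212, 0.03, 0.6, 0, 0, 0, -0.3]]]'

```text
time_s: 35.07
position: [0.6215, 0.0326, 0.0599]
tcp_rot: [[1.0, 0.001, 0.001], [0.001, -1.0, -0.0], [0.001, 0.0, -1.0]]
force: [-0.5, 0.7, 0.1]
opening: 0.646
grasp_force: 0.0
```

```bash
python3 - <<'E'
from h import *
s=telemetry.read_state();im=capture("wrist");print(s["position"])
rings(im,[px([.6205,.0335,.046],s)],[.046],s,r=40)
E
```

```text
[0.62152928 0.03256138 0.0598784 ]
[275.2 238.4] [52.9 55.9] diam mm 35.4 [0.6206 0.0337 0.046 ]
```

carry_out --deltas '[[[-0.004, -0.005, 0.1, 0, 0, 0, -0.3], [-0.004, -0.005, 0.2, 0, 0, 0, -0.3], [-0.004, -0.005, 0.3, 0, 0, 0, -0.3], [-0.004, -0.005, 0.4, 0, 0, 0, -0.3], [-0.004, -0.005, 0.44, 0, 0, 0, -0.3], [-0.004, -0.005, 0.46, 0, 0, 0, -0.3], [-0.004, -0.005, 0.46, 0, 0, 0, 1], [-0.004, -0.005, 0.46, 0, 0, 0, 1], [-0.004, -0.005, 0.46, 0, 0, 0, 1], [-0.004, -0.005, 0.46, 0, 0, 0, 1]]]'

```text
time_s: 35.95
position: [0.6215, 0.0329, -0.0086]
tcp_rot: [[1.0, 0.0, 0.002], [0.0, -1.0, 0.0], [0.002, -0.0, -1.0]]
force: [-0.3, 1.0, 1.4]
opening: 0.447
grasp_force: 29.8
```

carry_out --deltas '[[[0, 0, 0, 0, 0, 0, 1], [0, 0, 0, 0, 0, 0, 1], [0, 0, 0, 0, 0, 0, 1], [0, 0, 0, 0, 0, 0, 1], [0, 0, 0, 0, 0, 0, 1], [0, 0, 0, 0, 0, 0, 1], [0, 0, 0, 0, 0, 0, 1], [0, 0, 0, 0, 0, 0, 1], [0, 0, 0, 0, 0, 0, 1], [0, 0, 0, 0, 0, 0, 1]]]'

```text
time_s: 36.78
position: [0.6215, 0.0329, -0.0086]
tcp_rot: [[1.0, 0.0, 0.002], [0.0, -1.0, 0.0], [0.002, -0.0, -1.0]]
force: [-1.1, 1.1, 6.2]
opening: 0.446
grasp_force: 29.8
```

carry_out --deltas '[[[0, 0, -0.1, 0, 0, 0, 1], [0, 0, -0.25, 0, 0, 0, 1], [0, 0, -0.4, 0, 0, 0, 1], [0, 0, -0.55, 0, 0, 0, 1], [0, 0, -0.68, 0, 0, 0, 1], [-0.1, 0.05, -0.71, 0, 0, 0, 1], [-0.25, 0.1, -0.71, 0, 0, 0, 1], [-0.4, 0.15, -0.71, 0, 0, 0, 1], [-0.55, 0.2, -0.71, 0, 0, 0, 1], [-0.7, 0.287, -0.71, 0, 0, 0, 1]]]'

```text
time_s: 37.62
position: [0.5136, -0.0099, 0.0964]
tcp_rot: [[1.0, 0.002, -0.002], [0.002, -1.0, 0.0], [-0.002, -0.0, -1.0]]
force: [0.2, -0.5, -2.7]
opening: 0.44
grasp_force: 29.8
```

carry_out --deltas '[[[-0.1, 0, 0, 0, 0, 0, 1], [-0.22, 0, 0, 0, 0, 0, 1], [-0.33, 0, 0, 0, 0, 0, 1], [-0.4, 0, 0, 0, 0, 0, 1], [-0.408, 0, 0, 0, 0, 0, 1], [-0.408, 0, 0, 0, 0, 0, 1], [-0.408, 0, 0, 0, 0, 0, 1], [-0.408, 0, 0.04, 0, 0, 0, 1], [-0.408, 0, 0.08, 0, 0, 0, 1], [-0.408, 0, 0.1, 0, 0, 0, 1]]]'

```text
time_s: 38.45
position: [0.4547, -0.0104, 0.0809]
tcp_rot: [[1.0, 0.0, -0.001], [0.0, -1.0, 0.0], [-0.001, -0.0, -1.0]]
force: [-0.4, -0.9, -1.4]
opening: 0.447
grasp_force: 29.8
```

carry_out --deltas '[[[0.002, -0.002, 0.02, 0, 0, 0, 1], [0.003, -0.002, 0.04, 0, 0, 0, 1], [0.003, -0.002, 0.06, 0, 0, 0, 1], [0.003, -0.002, 0.08, 0, 0, 0, 1], [0.003, -0.002, 0.1, 0, 0, 0, 1], [0.003, -0.002, 0.12, 0, 0, 0, 1], [0.003, -0.002, 0.14, 0, 0, 0, 1], [0.003, -0.002, 0.16, 0, 0, 0, 1], [0.003, -0.002, 0.17, 0, 0, 0, 1], [0.003, -0.002, 0.17, 0, 0, 0, 1]]]'

```text
time_s: 39.28
position: [0.4546, -0.01, 0.056]
tcp_rot: [[1.0, 0.0, -0.001], [0.0, -1.0, 0.0], [-0.001, -0.0, -1.0]]
force: [-1.0, 1.2, -1.9]
opening: 0.445
grasp_force: 29.8
```

carry_out --deltas '[[[0, 0, 0.015, 0, 0, 0, 1], [0, 0, 0.025, 0, 0, 0, 1], [0, 0, 0.035, 0, 0, 0, 1], [0, 0, 0.045, 0, 0, 0, 1], [0, 0, 0.055, 0, 0, 0, 1], [0, 0, 0.055, 0, 0, 0, 1], [0, 0, 0.055, 0, 0, 0, 1], [0, 0, 0.055, 0, 0, 0, 1], [0, 0, 0.055, 0, 0, 0, 1], [0, 0, 0.055, 0, 0, 0, 1]]]'

```text
time_s: 40.12
position: [0.4549, -0.0101, 0.0481]
tcp_rot: [[1.0, 0.0, 0.0], [0.0, -1.0, -0.0], [0.0, 0.0, -1.0]]
force: [0.0, -0.0, -1.7]
opening: 0.446
grasp_force: 29.8
```

carry_out --deltas '[[[0, 0, 0.02, 0, 0, 0, 1], [0, 0, 0.04, 0, 0, 0, 1], [0, 0, 0.06, 0, 0, 0, 1], [0, 0, 0.08, 0, 0, 0, 1], [0, 0, 0.1, 0, 0, 0, 1], [0, 0, 0.115, 0, 0, 0, 1], [0, 0, 0.13, 0, 0, 0, 1], [0, 0, 0.136, 0, 0, 0, 1], [0, 0, 0.136, 0, 0, 0, 1], [0, 0, 0.136, 0, 0, 0, 1]]]'

```text
time_s: 40.95
position: [0.4547, -0.0101, 0.0283]
tcp_rot: [[1.0, 0.0, 0.0], [0.0, -1.0, -0.0], [0.0, 0.0, -1.0]]
force: [-0.4, 0.3, 7.4]
opening: 0.446
grasp_force: 29.8
```

carry_out --deltas '[[[0, 0, -0.08, 0, 0, 0, 1], [0, 0, -0.2, 0, 0, 0, 1], [0, 0, -0.32, 0, 0, 0, 1], [0, 0, -0.44, 0, 0, 0, 1], [0, 0, -0.56, 0, 0, 0, 1], [0, -0.1, -0.66, 0, 0, 0, 1], [0, -0.25, -0.66, 0, 0, 0, 1], [0, -0.4, -0.66, 0, 0, 0, 1], [0, -0.52, -0.66, 0, 0, 0, 1], [0, -0.6, -0.66, 0, 0, 0, 1]]]'

```text
time_s: 41.78
position: [0.4542, 0.0815, 0.1267]
tcp_rot: [[1.0, 0.001, -0.0], [0.001, -1.0, 0.0], [-0.0, -0.0, -1.0]]
force: [1.3, -0.3, -1.7]
opening: 0.447
grasp_force: 29.8
```

carry_out --deltas '[[[0.03, -0.12, 0, 0, 0, 0, 1], [0.07, -0.3, 0, 0, 0, 0, 1], [0.12, -0.5, 0, 0, 0, 0, 1], [0.17, -0.7, 0, 0, 0, 0, 1], [0.22, -0.85, 0, 0, 0, 0, 1], [0.235, -0.9, 0, 0, 0, 0, 1], [0.235, -0.9, 0, 0, 0, 0, 1], [0.235, -0.9, 0, 0, 0, 0, 1], [0.235, -0.9, 0, 0, 0, 0, 1], [0.235, -0.9, 0, 0, 0, 0, 1]]]'

```text
time_s: 42.62
position: [0.4893, 0.2136, 0.1265]
tcp_rot: [[1.0, -0.001, -0.001], [-0.001, -1.0, -0.001], [-0.001, 0.001, -1.0]]
force: [-0.9, 0.3, -1.9]
opening: 0.442
grasp_force: 29.8
```

carry_out --deltas '[[[0, -0.12, 0, 0, 0, 0, 1], [0, -0.3, 0, 0, 0, 0, 1], [0, -0.5, 0, 0, 0, 0, 1], [0, -0.7, 0, 0, 0, 0, 1], [0, -0.83, 0, 0, 0, 0, 1], [0, -0.87, 0.05, 0, 0, 0, 1], [0, -0.87, 0.15, 0, 0, 0, 1], [0, -0.87, 0.28, 0, 0, 0, 1], [0, -0.87, 0.4, 0, 0, 0, 1], [0, -0.87, 0.5, 0, 0, 0, 1]]]'

```text
time_s: 43.45
position: [0.4892, 0.3433, 0.05]
tcp_rot: [[1.0, -0.001, -0.002], [-0.001, -1.0, -0.002], [-0.002, 0.002, -1.0]]
force: [0.1, 0.6, -1.7]
opening: 0.441
grasp_force: 29.8
```

carry_out --deltas '[[[0, 0, 0.08, 0, 0, 0, 1], [0, 0, 0.16, 0, 0, 0, 1], [0, 0, 0.23, 0, 0, 0, 1], [0, 0, 0.28, 0, 0, 0, 1], [0, 0, 0.32, 0, 0, 0, 1], [0, 0, 0.34, 0, 0, 0, 1], [0, 0, 0.345, 0, 0, 0, 1], [0, 0, 0.345, 0, 0, 0, 1], [0, 0, 0.345, 0, 0, 0, 1], [0, 0, 0.345, 0, 0, 0, 1]]]'

```text
time_s: 44.28
position: [0.4904, 0.3457, 0.0005]
tcp_rot: [[1.0, 0.001, 0.001], [0.001, -1.0, 0.001], [0.001, -0.001, -1.0]]
force: [0.2, -0.7, -0.9]
opening: 0.444
grasp_force: 29.8
```

carry_out --deltas '[[[0, 0, 0, 0, 0, 0, 1], [0, 0, 0, 0, 0, 0, -0.3], [0, 0, 0, 0, 0, 0, -0.3], [0, 0, 0, 0, 0, 0, -0.3], [0, 0, 0, 0, 0, 0, -0.3], [0, 0, 0, 0, 0, 0, -0.3], [0, 0, 0, 0, 0, 0, -0.3], [0, 0, 0, 0, 0, 0, -0.3], [0, 0, -0.05, 0, 0, 0, -0.3], [0, 0, -0.15, 0, 0, 0, -0.3]]]'

```text
time_s: 45.12
position: [0.4885, 0.3447, 0.0213]
tcp_rot: [[1.0, 0.0, -0.004], [0.0, -1.0, -0.002], [-0.004, 0.002, -1.0]]
force: [-0.1, 0.4, -0.3]
opening: 0.653
grasp_force: 0.0
```

carry_out --deltas '[[[0, 0, -0.1, 0, 0, 0, -0.3], [0, 0, -0.25, 0, 0, 0, -0.3], [0, 0, -0.4, 0, 0, 0, -0.3], [0, 0, -0.55, 0, 0, 0, -0.3], [0, 0, -0.7, 0, 0, 0, -0.3], [0, 0, -0.8, 0, 0, 0, -0.3], [0, 0, -0.85, 0, 0, 0, -0.3], [0, 0, -0.85, 0, 0, 0, -0.3], [0, 0, -0.85, 0, 0, 0, -0.3], [0, 0, -0.85, 0, 0, 0, -0.3]]]'

```text
time_s: 45.95
position: [0.489, 0.345, 0.1488]
tcp_rot: [[1.0, 0.0, -0.002], [0.0, -1.0, -0.001], [-0.002, 0.001, -1.0]]
force: [-0.5, 0.3, 0.4]
opening: 0.65
grasp_force: 0.0
```

```bash
python3 - <<'E'
from h import *
s=telemetry.read_state();im=capture("wrist");cv2.imwrite("pics/w12.png",im[:,:,::-1]);print(s["position"],s["opening"]*87)
rings(im,[px([.488,.3445,.051],s)],[.051],s,r=35)
E
```

```text
[0.48902698 0.34497407 0.14876789] 56.561280167452985
[278.  205.1] [40.  41.6] diam mm 36.6 [0.4893 0.3443 0.051 ]
```

carry_out --deltas '[[[0, 0.1, 0, 0, 0, 0, -0.3], [0, 0.29, 0, 0, 0, 0, -0.3], [0, 0.48, 0, 0, 0, 0, -0.3], [0, 0.68, 0, 0, 0, 0, -0.3], [0, 0.85, 0, 0, 0, 0, -0.3], [0, 0.98, 0, 0, 0, 0, -0.3], [0, 0.98, 0, 0, 0, 0, -0.3], [0, 0.98, 0, 0, 0, 0, -0.3], [0, 0.98, 0, 0, 0, 0, -0.3], [0, 0.98, 0, 0, 0, 0, -0.3]]]'

```text
time_s: 46.83
position: [0.4899, 0.199, 0.1497]
tcp_rot: [[1.0, 0.001, -0.0], [0.001, -1.0, 0.0], [-0.0, -0.0, -1.0]]
force: [0.2, -0.3, 0.1]
opening: 0.646
grasp_force: 0.0
```

carry_out --deltas '[[[0, 0.1, 0, 0, 0, 0, -0.3], [0, 0.29, 0, 0, 0, 0, -0.3], [0, 0.48, 0, 0, 0, 0, -0.3], [0, 0.68, 0, 0, 0, 0, -0.3], [0, 0.85, 0, 0, 0, 0, -0.3], [0, 0.98, 0, 0, 0, 0, -0.3], [0, 0.98, 0, 0, 0, 0, -0.3], [0, 0.98, 0, 0, 0, 0, -0.3], [0, 0.98, 0, 0, 0, 0, -0.3], [0, 0.98, 0, 0, 0, 0, -0.3]]]'

```text
time_s: 47.67
position: [0.49, 0.0528, 0.1498]
tcp_rot: [[1.0, 0.002, -0.0], [0.002, -1.0, 0.0], [-0.0, -0.0, -1.0]]
force: [-0.6, 0.0, -0.1]
opening: 0.648
grasp_force: 0.0
```

carry_out --deltas '[[[0.05, 0.1, 0, 0, 0, 0, -0.3], [0.1, 0.29, 0, 0, 0, 0, -0.3], [0.15, 0.48, 0, 0, 0, 0, -0.3], [0.15, 0.68, 0, 0, 0, 0, -0.3], [0.15, 0.85, 0, 0, 0, 0, -0.3], [0.15, 0.98, 0, 0, 0, 0, -0.3], [0.15, 0.98, 0, 0, 0, 0, -0.3], [0.15, 0.98, 0, 0, 0, 0, -0.3], [0.15, 0.98, 0, 0, 0, 0, -0.3], [0.15, 0.98, 0, 0, 0, 0, -0.3]]]'

```text
time_s: 48.5
position: [0.5124, -0.0938, 0.1498]
tcp_rot: [[1.0, 0.002, -0.001], [0.002, -1.0, 0.001], [-0.001, -0.001, -1.0]]
force: [-0.3, -0.2, 1.0]
opening: 0.646
grasp_force: 0.0
```

```bash
python3 - <<'E'
from h import *
s=telemetry.read_state();im=capture("wrist");cv2.imwrite("pics/w13.png",im[:,:,::-1]);print(s["position"])
rings(im,[px([.5417,-.1075,.056],s)],[.056],s,r=35)
E
```

```text
[ 0.51235152 -0.09384535  0.1497932 ]
[293.7 174.9] [43.6 44.1] diam mm 38.7 [ 0.5415 -0.1082  0.056 ]
```

carry_out --deltas '[[[0.1, 0.05, 0, 0, 0, 0, -0.3], [0.194, 0.094, 0, 0, 0, 0, -0.3], [0.194, 0.094, 0.1, 0, 0, 0, -0.3], [0.194, 0.094, 0.23, 0, 0, 0, -0.3], [0.194, 0.094, 0.36, 0, 0, 0, -0.3], [0.194, 0.094, 0.46, 0, 0, 0, -0.3], [0.194, 0.094, 0.5, 0, 0, 0, -0.3], [0.194, 0.094, 0.5, 0, 0, 0, -0.3], [0.194, 0.094, 0.5, 0, 0, 0, -0.3], [0.194, 0.094, 0.5, 0, 0, 0, -0.3]]]'

```text
time_s: 49.38
position: [0.5426, -0.1096, 0.0758]
tcp_rot: [[1.0, 0.001, 0.002], [0.001, -1.0, -0.001], [0.002, 0.001, -1.0]]
force: [0.1, -1.2, 0.8]
opening: 0.646
grasp_force: 0.0
```

```bash
python3 - <<'E'
from h import *
s=telemetry.read_state();im=capture("wrist");print(s["position"])
rings(im,[px([.5415,-.108,.056],s)],[.056],s,r=42)
E
```

```text
[ 0.54257344 -0.10958325  0.07582911]
[275.  235.6] [52.2 55.1] diam mm 35.8 [ 0.5415 -0.1083  0.056 ]
```

carry_out --deltas '[[[-0.006, -0.006, 0.1, 0, 0, 0, -0.3], [-0.006, -0.006, 0.2, 0, 0, 0, -0.3], [-0.006, -0.006, 0.3, 0, 0, 0, -0.3], [-0.006, -0.006, 0.4, 0, 0, 0, -0.3], [-0.006, -0.006, 0.46, 0, 0, 0, -0.3], [-0.006, -0.006, 0.49, 0, 0, 0, -0.3], [-0.006, -0.006, 0.49, 0, 0, 0, 1], [-0.006, -0.006, 0.49, 0, 0, 0, 1], [-0.006, -0.006, 0.49, 0, 0, 0, 1], [-0.006, -0.006, 0.49, 0, 0, 0, 1]]]'

```text
time_s: 50.27
position: [0.5415, -0.1088, 0.0023]
tcp_rot: [[1.0, 0.0, 0.002], [0.0, -1.0, -0.0], [0.002, 0.0, -1.0]]
force: [0.0, 0.2, 1.7]
opening: 0.455
grasp_force: 30.0
```

carry_out --deltas '[[[0, 0, 0, 0, 0, 0, 1], [0, 0, 0, 0, 0, 0, 1], [0, 0, 0, 0, 0, 0, 1], [0, 0, 0, 0, 0, 0, 1], [0, 0, 0, 0, 0, 0, 1], [0, 0, 0, 0, 0, 0, 1], [0, 0, 0, 0, 0, 0, 1], [0, 0, 0, 0, 0, 0, 1], [0, 0, 0, 0, 0, 0, 1], [0, 0, 0, 0, 0, 0, 1]]]'

```text
time_s: 51.1
position: [0.5415, -0.1088, 0.0022]
tcp_rot: [[1.0, 0.0, 0.002], [0.0, -1.0, -0.0], [0.002, 0.0, -1.0]]
force: [-0.3, 1.7, 5.8]
opening: 0.459
grasp_force: 30.0
```

carry_out --deltas '[[[0, 0, -0.1, 0, 0, 0, 1], [0, 0, -0.25, 0, 0, 0, 1], [0, 0, -0.4, 0, 0, 0, 1], [0, 0, -0.55, 0, 0, 0, 1], [0, 0, -0.68, 0, 0, 0, 1], [-0.1, -0.11, -0.71, 0, 0, 0, 1], [-0.22, -0.25, -0.71, 0, 0, 0, 1], [-0.35, -0.39, -0.71, 0, 0, 0, 1], [-0.47, -0.53, -0.71, 0, 0, 0, 1], [-0.579, -0.658, -0.71, 0, 0, 0, 1]]]'

```text
time_s: 51.93
position: [0.4519, -0.009, 0.1077]
tcp_rot: [[1.0, 0.0, -0.002], [0.0, -1.0, 0.0], [-0.002, -0.0, -1.0]]
force: [-0.0, -0.7, -1.2]
opening: 0.457
grasp_force: 30.0
```

carry_out --deltas '[[[0, 0, 0, 0, 0, 0, 1], [0, 0, 0, 0, 0, 0, 1], [0, 0, 0, 0, 0, 0, 1], [0, 0, 0, 0, 0, 0, 1], [0, 0, 0.04, 0, 0, 0, 1], [0, 0, 0.08, 0, 0, 0, 1], [0, 0, 0.1, 0, 0, 0, 1], [0, 0, 0.1, 0, 0, 0, 1], [0, 0, 0.1, 0, 0, 0, 1], [0, 0, 0.1, 0, 0, 0, 1]]]'

```text
time_s: 52.77
position: [0.454, -0.0102, 0.0927]
tcp_rot: [[1.0, 0.0, -0.0], [0.0, -1.0, 0.0], [-0.0, -0.0, -1.0]]
force: [0.5, 0.5, -1.7]
opening: 0.455
grasp_force: 30.0
```

carry_out --deltas '[[[0.003, 0, 0.02, 0, 0, 0, 1], [0.003, 0, 0.045, 0, 0, 0, 1], [0.003, 0, 0.07, 0, 0, 0, 1], [0.003, 0, 0.095, 0, 0, 0, 1], [0.003, 0, 0.12, 0, 0, 0, 1], [0.003, 0, 0.145, 0, 0, 0, 1], [0.003, 0, 0.17, 0, 0, 0, 1], [0.003, 0, 0.19, 0, 0, 0, 1], [0.003, 0, 0.2, 0, 0, 0, 1], [0.003, 0, 0.2, 0, 0, 0, 1]]]'

```text
time_s: 53.6
position: [0.4541, -0.01, 0.0625]
tcp_rot: [[1.0, 0.0, -0.001], [0.0, -1.0, 0.0], [-0.001, -0.0, -1.0]]
force: [0.7, -0.4, -1.4]
opening: 0.456
grasp_force: 30.0
```

carry_out --deltas '[[[0, 0, 0.01, 0, 0, 0, 1], [0, 0, 0.02, 0, 0, 0, 1], [0, 0, 0.03, 0, 0, 0, 1], [0, 0, 0.038, 0, 0, 0, 1], [0, 0, 0.044, 0, 0, 0, 1], [0, 0, 0.044, 0, 0, 0, 1], [0, 0, 0.044, 0, 0, 0, 1], [0, 0, 0.044, 0, 0, 0, 1], [0, 0, 0.044, 0, 0, 0, 1], [0, 0, 0.044, 0, 0, 0, 1]]]'

```text
time_s: 54.43
position: [0.4544, -0.0101, 0.0564]
tcp_rot: [[1.0, 0.0, 0.0], [0.0, -1.0, -0.0], [0.0, 0.0, -1.0]]
force: [-0.4, -1.1, 2.1]
opening: 0.454
grasp_force: 30.0
```

carry_out --deltas '[[[0, 0, 0.005, 0, 0, 0, 1], [0, 0, 0.01, 0, 0, 0, 1], [0, 0, 0.015, 0, 0, 0, 1], [0, 0, 0.02, 0, 0, 0, 1], [0, 0, 0.02, 0, 0, 0, 1], [0, 0, 0.02, 0, 0, 0, 1], [0, 0, 0.02, 0, 0, 0, 1], [0, 0, 0.02, 0, 0, 0, 1], [0, 0, 0.02, 0, 0, 0, 1], [0, 0, 0.02, 0, 0, 0, 1]]]'

```text
time_s: 55.27
position: [0.4548, -0.0101, 0.0555]
tcp_rot: [[1.0, 0.001, 0.002], [0.001, -1.0, -0.001], [0.002, 0.001, -1.0]]
force: [-2.6, 1.5, 23.0]
opening: 0.459
grasp_force: 30.0
```

carry_out --deltas '[[[0, 0, -0.1, 0, 0, 0, 1], [0, 0, -0.22, 0, 0, 0, 1], [0, 0, -0.34, 0, 0, 0, 1], [0, 0, -0.46, 0, 0, 0, 1], [0.03, 0.1, -0.53, 0, 0, 0, 1], [0.1, 0.25, -0.53, 0, 0, 0, 1], [0.2, 0.4, -0.53, 0, 0, 0, 1], [0.3, 0.55, -0.53, 0, 0, 0, 1], [0.38, 0.65, -0.53, 0, 0, 0, 1], [0.4, 0.7, -0.53, 0, 0, 0, 1]]]'

```text
time_s: 56.1
position: [0.5171, -0.1177, 0.1329]
tcp_rot: [[1.0, -0.001, 0.004], [-0.001, -1.0, -0.002], [0.004, 0.002, -1.0]]
force: [0.7, 0.1, -0.5]
opening: 0.456
grasp_force: 30.0
```

carry_out --deltas '[[[0.07, 0.12, 0, 0, 0, 0, 1], [0.17, 0.3, 0, 0, 0, 0, 1], [0.27, 0.48, 0, 0, 0, 0, 1], [0.37, 0.66, 0, 0, 0, 0, 1], [0.42, 0.8, 0, 0, 0, 0, 1], [0.42, 0.85, 0, 0, 0, 0, 1], [0.42, 0.85, 0, 0, 0, 0, 1], [0.42, 0.85, 0, 0, 0, 0, 1], [0.42, 0.85, 0, 0, 0, 0, 1], [0.42, 0.85, 0, 0, 0, 0, 1]]]'

```text
time_s: 56.93
position: [0.5765, -0.2405, 0.1326]
tcp_rot: [[1.0, 0.002, -0.002], [0.002, -1.0, 0.001], [-0.002, -0.001, -1.0]]
force: [-0.0, -1.0, -0.9]
opening: 0.457
grasp_force: 30.0
```

carry_out --deltas '[[[0, 0.12, 0, 0, 0, 0, 1], [0, 0.3, 0, 0, 0, 0, 1], [0, 0.48, 0, 0, 0, 0, 1], [0, 0.6, 0, 0, 0, 0, 1], [0, 0.63, 0, 0, 0, 0, 1], [0, 0.63, 0, 0, 0, 0, 1], [0, 0.63, 0, 0, 0, 0, 1], [0, 0.63, 0, 0, 0, 0, 1], [0, 0.63, 0, 0, 0, 0, 1], [0, 0.63, 0, 0, 0, 0, 1]]]'

```text
time_s: 57.77
position: [0.5776, -0.3357, 0.1328]
tcp_rot: [[1.0, 0.002, -0.0], [0.002, -1.0, 0.001], [-0.0, -0.001, -1.0]]
force: [-0.2, 0.3, -0.8]
opening: 0.456
grasp_force: 30.0
```

```bash
python3 - <<'E'
from h import *
s=telemetry.read_state();im=capture("wrist");cv2.imwrite("pics/w14.png",im[:,:,::-1]);print(s["position"],s["grasp_force"])
# organiser front edge: brightness profile column around y=-.337
c=int(px([.6,-.337,.09],s)[0])
for x in (300,340,360):
    g=im[0:240,x].astype(int).sum(1)
    print(x,[(i,d) for i,d in enumerate(np.diff(g)) if abs(d)>40])
for p in([.613,-.337,.094],[.526,-.337,.038],[.613,-.337,.07]):print(px(p,s))
E
```

```text
[ 0.57755965 -0.3356545   0.13280691] 29.998465916141868
300 [(171, np.int64(-60)), (172, np.int64(-83)), (222, np.int64(-80)), (223, np.int64(-116)), (224, np.int64(-73))]
340 [(170, np.int64(-80))]
360 [(171, np.int64(-65)), (172, np.int64(81)), (210, np.int64(44)), (228, np.int64(-41))]
[279.00358659 178.23195088]
[278.75026744 258.72234337]
[279.0016664  173.11550519]
```

carry_out --deltas '[[[0, 0, 0.1, 0, 0, 0, 1], [0, 0, 0.2, 0, 0, 0, 1], [0, 0, 0.3, 0, 0, 0, 1], [0, 0, 0.4, 0, 0, 0, 1], [0, 0, 0.5, 0, 0, 0, 1], [0, 0, 0.6, 0, 0, 0, 1], [0, 0, 0.67, 0, 0, 0, 1], [0, 0, 0.72, 0, 0, 0, 1], [0, 0, 0.75, 0, 0, 0, 1], [0, 0, 0.765, 0, 0, 0, 1]]]'

```text
time_s: 58.65
position: [0.5775, -0.3368, 0.0176]
tcp_rot: [[1.0, 0.001, -0.0], [0.001, -1.0, 0.0], [-0.0, -0.0, -1.0]]
force: [-0.3, 0.2, -1.3]
opening: 0.461
grasp_force: 30.0
```

carry_out --deltas '[[[0, 0, 0, 0, 0, 0, 1], [0, 0, 0.005, 0, 0, 0, 1], [0, 0, 0.005, 0, 0, 0, 1], [0, 0, 0.005, 0, 0, 0, -0.3], [0, 0, 0.005, 0, 0, 0, -0.3], [0, 0, 0.005, 0, 0, 0, -0.3], [0, 0, 0.005, 0, 0, 0, -0.3], [0, 0, 0.005, 0, 0, 0, -0.3], [0, 0, 0.005, 0, 0, 0, -0.3], [0, 0, 0.005, 0, 0, 0, -0.3]]]'

```text
time_s: 59.48
position: [0.5775, -0.337, 0.0173]
tcp_rot: [[1.0, 0.0, 0.0], [0.0, -1.0, -0.0], [0.0, 0.0, -1.0]]
force: [0.1, 0.7, -0.2]
opening: 0.651
grasp_force: 0.0
```

carry_out --deltas '[[[0, 0, -0.1, 0, 0, 0, -0.3], [0, 0, -0.25, 0, 0, 0, -0.3], [0, 0, -0.4, 0, 0, 0, -0.3], [0, 0, -0.55, 0, 0, 0, -0.3], [0, 0, -0.7, 0, 0, 0, -0.3], [0, 0, -0.85, 0, 0, 0, -0.3], [0, 0, -0.95, 0, 0, 0, -0.3], [0, 0, -0.95, 0, 0, 0, -0.3], [0, 0, -0.95, 0, 0, 0, -0.3], [0, 0, -0.95, 0, 0, 0, -0.3]]]'

```text
time_s: 60.32
position: [0.5767, -0.3364, 0.1585]
tcp_rot: [[1.0, 0.0, -0.002], [0.0, -1.0, 0.001], [-0.002, -0.001, -1.0]]
force: [1.1, 0.8, -0.5]
opening: 0.649
grasp_force: 0.0
```

```bash
python3 - <<'E'
from h import *
s=telemetry.read_state();im=capture("wrist");cv2.imwrite("pics/w15.png",im[:,:,::-1]);print(s["position"],s["opening"]*87)
rings(im,[px([.578,-.336,.068],s)],[.068],s,r=40)
E
```

```text
[ 0.57670621 -0.3363907   0.15853479] 56.48236914556661
[280.  205.8] [39.7 42.7] diam mm 35.4 [ 0.5783 -0.3387  0.068 ]
```

carry_out --deltas '[[[-0.1, -0.02, 0, 0, 0, 0, 1], [-0.25, -0.02, 0, 0, 0, 0, 1], [-0.4, -0.02, 0, 0, 0, 0, 1], [-0.55, -0.02, 0, 0, 0, 0, 1], [-0.7, -0.02, 0, 0, 0, 0, 1], [-0.85, -0.02, 0, 0, 0, 0, 1], [-0.96, -0.02, 0, 0, 0, 0, 1], [-0.98, -0.02, 0, 0, 0, 0, 1], [-0.98, -0.02, 0, 0, 0, 0, 1], [-0.98, -0.02, 0, 0, 0, 0, 1]]]'

```text
time_s: 61.2
position: [0.4311, -0.3343, 0.1592]
tcp_rot: [[1.0, -0.0, 0.0], [-0.0, -1.0, 0.0], [0.0, -0.0, -1.0]]
force: [0.5, -0.3, -1.0]
opening: 0.031
grasp_force: 0.0
```

carry_out --deltas '[[[-0.08, 0, 0, 0, 0, 0, 1], [-0.15, 0, 0, 0, 0, 0, 1], [-0.15, 0, 0.1, 0, 0, 0, 1], [-0.15, 0, 0.25, 0, 0, 0, 1], [-0.15, 0, 0.4, 0, 0, 0, 1], [-0.15, 0, 0.55, 0, 0, 0, 1], [-0.15, 0, 0.7, 0, 0, 0, 1], [-0.15, 0, 0.82, 0, 0, 0, 1], [-0.15, 0, 0.88, 0, 0, 0, 1], [-0.15, 0, 0.88, 0, 0, 0, 1]]]'

```text
time_s: 62.03
position: [0.4067, -0.3328, 0.026]
tcp_rot: [[1.0, 0.0, -0.003], [0.0, -1.0, 0.004], [-0.003, -0.004, -1.0]]
force: [0.1, -0.2, 0.3]
opening: 0.003
grasp_force: 0.0
```

carry_out --deltas '[[[0.06, 0, 0, 0, 0, 0, 1], [0.12, 0, 0, 0, 0, 0, 1], [0.18, 0, 0, 0, 0, 0, 1], [0.24, 0, 0, 0, 0, 0, 1], [0.29, 0, 0, 0, 0, 0, 1], [0.33, 0, 0, 0, 0, 0, 1], [0.38, 0, 0, 0, 0, 0, 1], [0.43, 0, 0, 0, 0, 0, 1], [0.48, 0, 0, 0, 0, 0, 1], [0.52, 0, 0, 0, 0, 0, 1]]]'

```text
time_s: 62.87
position: [0.4866, -0.3336, 0.0277]
tcp_rot: [[1.0, 0.0, -0.0], [0.0, -1.0, 0.001], [-0.0, -0.001, -1.0]]
force: [-1.1, 0.6, 1.0]
opening: 0.002
grasp_force: 0.8
```

carry_out --deltas '[[[0.05, 0, 0, 0, 0, 0, 1], [0.1, 0, 0, 0, 0, 0, 1], [0.15, 0, 0, 0, 0, 0, 1], [0.2, 0, 0, 0, 0, 0, 1], [0.25, 0, 0, 0, 0, 0, 1], [0.3, 0, 0, 0, 0, 0, 1], [0.35, 0, 0, 0, 0, 0, 1], [0.4, 0, 0, 0, 0, 0, 1], [0.44, 0, 0, 0, 0, 0, 1], [0.46, 0, 0, 0, 0, 0, 1]]]'

```text
time_s: 63.7
position: [0.5565, -0.3344, 0.0279]
tcp_rot: [[1.0, 0.001, 0.001], [0.001, -1.0, -0.001], [0.001, 0.001, -1.0]]
force: [-0.8, 0.4, 0.7]
opening: 0.005
grasp_force: 0.4
```

carry_out --deltas '[[[0.03, 0, 0, 0, 0, 0, 1], [0.05, 0, 0, 0, 0, 0, 1], [0.07, 0, 0, 0, 0, 0, 1], [0.09, 0, 0, 0, 0, 0, 1], [0.11, 0, 0, 0, 0, 0, 1], [0.13, 0, 0, 0, 0, 0, 1], [0.15, 0, 0, 0, 0, 0, 1], [0.17, 0, 0, 0, 0, 0, 1], [0.18, 0, 0, 0, 0, 0, 1], [0.18, 0, 0, 0, 0, 0, 1]]]'

```text
time_s: 64.53
position: [0.5828, -0.3343, 0.0279]
tcp_rot: [[1.0, 0.0, 0.001], [0.0, -1.0, -0.001], [0.001, 0.001, -1.0]]
force: [-0.0, 0.2, -0.0]
opening: 0.002
grasp_force: 0.0
```

carry_out --deltas '[[[0.01, 0, 0, 0, 0, 0, 1], [0.02, 0, 0, 0, 0, 0, 1], [0.03, 0, 0, 0, 0, 0, 1], [0.04, 0, 0, 0, 0, 0, 1], [0.05, 0, 0, 0, 0, 0, 1], [0.06, 0, 0, 0, 0, 0, 1], [0.065, 0, 0, 0, 0, 0, 1], [0.07, 0, 0, 0, 0, 0, 1], [0.075, 0, 0, 0, 0, 0, 1], [0.08, 0, 0, 0, 0, 0, 1]]]'

```text
time_s: 65.37
position: [0.5935, -0.334, 0.0278]
tcp_rot: [[1.0, 0.001, -0.001], [0.001, -1.0, 0.0], [-0.001, -0.0, -1.0]]
force: [-4.2, -1.1, 2.6]
opening: 0.006
grasp_force: 2.0
```

carry_out --deltas '[[[0.005, 0, 0, 0, 0, 0, 1], [0.01, 0, 0, 0, 0, 0, 1], [0.015, 0, 0, 0, 0, 0, 1], [0.02, 0, 0, 0, 0, 0, 1], [0.02, 0, 0, 0, 0, 0, 1], [0.02, 0, 0, 0, 0, 0, 1], [0.02, 0, 0, 0, 0, 0, 1], [0.02, 0, 0, 0, 0, 0, 1], [0.02, 0, 0, 0, 0, 0, 1], [0.02, 0, 0, 0, 0, 0, 1]]]'

```text
time_s: 66.2
position: [0.5933, -0.3339, 0.0278]
tcp_rot: [[1.0, 0.001, -0.007], [0.001, -1.0, 0.001], [-0.007, -0.001, -1.0]]
force: [-9.0, -1.2, 5.6]
opening: 0.007
grasp_force: 4.7
```

carry_out --deltas '[[[0.01, 0, 0, 0, 0, 0, 1], [0.015, 0, 0, 0, 0, 0, 1], [0.02, 0, 0, 0, 0, 0, 1], [0.02, 0, 0, 0, 0, 0, 1], [0.02, 0, 0, 0, 0, 0, 1], [0.02, 0, 0, 0, 0, 0, 1], [0.02, 0, 0, 0, 0, 0, 1], [0.02, 0, 0, 0, 0, 0, 1], [0.02, 0, 0, 0, 0, 0, 1], [0.02, 0, 0, 0, 0, 0, 1]]]'

```text
time_s: 67.03
position: [0.5932, -0.3338, 0.0278]
tcp_rot: [[1.0, 0.002, -0.013], [0.002, -1.0, 0.003], [-0.013, -0.003, -1.0]]
force: [-15.6, -2.4, 9.6]
opening: 0.003
grasp_force: 7.8
```

carry_out --deltas '[[[-0.05, 0, 0, 0, 0, 0, 1], [-0.15, 0, 0, 0, 0, 0, 1], [-0.25, 0, -0.05, 0, 0, 0, 1], [-0.3, 0, -0.15, 0, 0, 0, 1], [-0.3, 0, -0.3, 0, 0, 0, 1], [-0.3, 0, -0.45, 0, 0, 0, 1], [-0.3, 0, -0.6, 0, 0, 0, 1], [-0.3, 0, -0.75, 0, 0, 0, 1], [-0.3, 0, -0.9, 0, 0, 0, 1], [-0.3, 0, -1, 0, 0, 0, 1]]]'

```text
time_s: 67.87
position: [0.5569, -0.3349, 0.1806]
tcp_rot: [[1.0, 0.0, 0.005], [0.0, -1.0, -0.003], [0.005, 0.003, -1.0]]
force: [0.4, -0.0, 0.5]
opening: 0.006
grasp_force: 0.0
```

carry_out --deltas '[[[0, -0.1, -0.1, 0, 0, 0, 1], [0, -0.29, -0.2, 0, 0, 0, 1], [0, -0.48, -0.3, 0, 0, 0, 1], [0, -0.68, -0.4, 0, 0, 0, 1], [0, -0.85, -0.45, 0, 0, 0, 1], [0, -0.97, -0.45, 0, 0, 0, 1], [0, -0.97, -0.45, 0, 0, 0, 1], [0, -0.97, -0.45, 0, 0, 0, 1], [0, -0.97, -0.45, 0, 0, 0, 1], [0, -0.97, -0.45, 0, 0, 0, 1]]]'

```text
time_s: 68.7
position: [0.5553, -0.1897, 0.245]
tcp_rot: [[1.0, -0.001, 0.0], [-0.001, -1.0, -0.0], [0.0, 0.0, -1.0]]
force: [-0.4, 0.3, 0.0]
opening: 0.005
grasp_force: 0.0
```

carry_out --deltas '[[[0.06, -0.1, 0, 0, 0, 0, 1], [0.17, -0.29, 0, 0, 0, 0, 1], [0.28, -0.48, 0, 0, 0, 0, 1], [0.4, -0.68, 0, 0, 0, 0, 1], [0.5, -0.85, 0, 0, 0, 0, 1], [0.57, -0.97, 0, 0, 0, 0, 1], [0.57, -0.97, 0, 0, 0, 0, 1], [0.57, -0.97, 0, 0, 0, 0, 1], [0.57, -0.97, 0, 0, 0, 0, 1], [0.57, -0.97, 0, 0, 0, 0, 1]]]'

```text
time_s: 69.53
position: [0.64, -0.0447, 0.245]
tcp_rot: [[1.0, -0.002, -0.001], [-0.002, -1.0, -0.0], [-0.001, 0.0, -1.0]]
force: [0.2, 0.7, -0.0]
opening: 0.003
grasp_force: 0.0
```

```bash
python3 - <<'E'
from h import *
s=telemetry.read_state();im=capture("wrist");t=capture("top");sc=capture("scene");print(s["position"])
A=cv2.resize(im[:,:,::-1],(400,300));B=cv2.resize(t[:,:,::-1],(400,300));C=cv2.resize(sc[:,:,::-1],(400,300));D=cv2.resize(sc[80:230,230:430,::-1],(400,300),interpolation=cv2.INTER_CUBIC)
cv2.imwrite("pics/v14.png",np.vstack([np.hstack([A,B]),np.hstack([C,D])]))
E
```

```text
[ 0.63996943 -0.04467624  0.24499334]
```

View pics/v14.png

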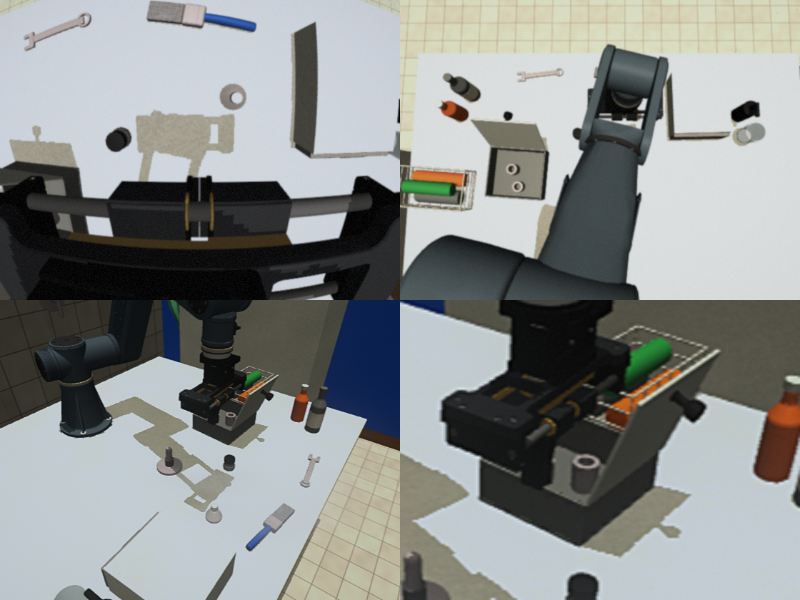

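```bash
python3 - <<'E'
from h import *
print(tri([ray("top",(187,174)),ray("scene",(386,103))]),tri([ray("top",(150,161)),ray("scene",(374,131))]),tri([ray("top",(104,169)),ray("scene",(345,93))]))
print(tri([ray("top",(207,209)),ray("scene",(330,201))]))
E
```

```text
[0.64175163 0.22792242 0.30220014] [0.6449447  0.30975338 0.21013536] [0.57636754 0.34373857 0.29563624]
[0.57242472 0.22941253 0.00563042]
```

carry_out --deltas '[[[0.1, -0.1, 0, 0, 0, 0, 1], [0.2, -0.29, 0, 0, 0, 0, 1], [0.3, -0.48, 0, 0, 0, 0, 1], [0.4, -0.68, 0, 0, 0, 0, 1], [0.45, -0.85, 0, 0, 0, 0, 1], [0.45, -1, 0, 0, 0, 0, 1], [0.45, -1, 0, 0, 0, 0, 1], [0.45, -1, 0, 0, 0, 0, 1], [0.45, -1, 0, 0, 0, 0, 1], [0.45, -1, 0, 0, 0, 0, 1]]]'

```text
time_s: 70.52
position: [0.7078, 0.1054, 0.2454]
tcp_rot: [[1.0, -0.001, -0.0], [-0.001, -1.0, -0.001], [-0.0, 0.001, -1.0]]
force: [0.1, -0.8, 0.1]
opening: 0.007
grasp_force: 0.0
```

carry_out --deltas '[[[0, -0.1, 0, 0, 0, 0, 1], [0, -0.29, 0, 0, 0, 0, 1], [0, -0.48, 0, 0, 0, 0, 1], [0, -0.68, 0, 0, 0, 0, 1], [0, -0.85, 0, 0, 0, 0, 1], [0, -1, 0, 0, 0, 0, 1], [0, -1, 0.1, 0, 0, 0, 1], [0, -1, 0.25, 0, 0, 0, 1], [0, -1, 0.37, 0, 0, 0, 1], [0, -1, 0.37, 0, 0, 0, 1]]]'

```text
time_s: 71.35
position: [0.7046, 0.2567, 0.1848]
tcp_rot: [[1.0, -0.0, -0.009], [-0.0, -1.0, -0.002], [-0.009, 0.002, -1.0]]
force: [-0.7, 0.1, -1.1]
opening: 0.004
grasp_force: 0.0
```

carry_out --deltas '[[[-0.04, 0, 0, 0, 0, 0, 1], [-0.1, 0, 0, 0, 0, 0, 1], [-0.16, 0, 0, 0, 0, 0, 1], [-0.22, 0, 0, 0, 0, 0, 1], [-0.28, 0, 0, 0, 0, 0, 1], [-0.34, 0, 0, 0, 0, 0, 1], [-0.4, 0, 0, 0, 0, 0, 1], [-0.45, 0, 0, 0, 0, 0, 1], [-0.5, 0, 0, 0, 0, 0, 1], [-0.55, 0, 0, 0, 0, 0, 1]]]'

```text
time_s: 72.18
position: [0.6252, 0.257, 0.1904]
tcp_rot: [[1.0, 0.0, 0.002], [0.0, -1.0, 0.0], [0.002, -0.0, -1.0]]
force: [0.1, 0.2, 1.3]
opening: 0.003
grasp_force: 0.3
```

carry_out --deltas '[[[-0.04, 0, 0, 0, 0, 0, 1], [-0.08, 0, 0, 0, 0, 0, 1], [-0.12, 0, 0, 0, 0, 0, 1], [-0.16, 0, 0, 0, 0, 0, 1], [-0.2, 0, 0, 0, 0, 0, 1], [-0.24, 0, 0, 0, 0, 0, 1], [-0.28, 0, 0, 0, 0, 0, 1], [-0.32, 0, 0, 0, 0, 0, 1], [-0.36, 0, 0, 0, 0, 0, 1], [-0.4, 0, 0, 0, 0, 0, 1]]]'

```text
time_s: 73.02
position: [0.5647, 0.257, 0.1898]
tcp_rot: [[1.0, 0.0, -0.0], [0.0, -1.0, -0.0], [-0.0, 0.0, -1.0]]
force: [0.1, -0.4, -0.9]
opening: 0.005
grasp_force: 0.1
```

carry_out --deltas '[[[-0.04, 0, 0, 0, 0, 0, 1], [-0.08, 0, 0, 0, 0, 0, 1], [-0.12, 0, 0, 0, 0, 0, 1], [-0.16, 0, 0, 0, 0, 0, 1], [-0.2, 0, 0, 0, 0, 0, 1], [-0.24, 0, 0, 0, 0, 0, 1], [-0.28, 0, 0, 0, 0, 0, 1], [-0.32, 0, 0, 0, 0, 0, 1], [-0.32, 0, 0, 0, 0, 0, 1], [-0.32, 0, 0, 0, 0, 0, 1]]]'

```text
time_s: 73.85
position: [0.5171, 0.257, 0.1899]
tcp_rot: [[1.0, 0.001, 0.0], [0.001, -1.0, 0.0], [0.0, -0.0, -1.0]]
force: [-0.3, 0.0, 0.1]
opening: 0.008
grasp_force: 0.0
```

```bash
python3 - <<'E'
from h import *
s=telemetry.read_state();im=capture("wrist");cv2.imwrite("pics/w16.png",im[:,:,::-1]);print(s["position"],s["force"])
t=capture("top");cv2.imwrite("pics/t16.png",t[:,:,::-1])
sc=capture("scene");cv2.imwrite("pics/s16.png",sc[:,:,::-1])
K=camera_info("scene");M=np.linalg.inv(K["cam_to_world"])
def sp(p):
    q=M[:3,:3]@np.array(p)+M[:3,3];q=K["mtx"]@q;return (q[:2]/q[2]).round(0)
# colours where the shut lid / knob should be
for n,p in dict(lid1=[.5,.30,.076],lid2=[.42,.36,.076],lid3=[.5,.24,.076],knob=[.41,.318,.108],up=[.59,.3,.2]).items():
    u=sp(p).astype(int);print(n,u,sc[u[1],u[0]],px(p,s).round(0), im[int(px(p,s)[1])%420,int(px(p,s)[0])%560])
E
```

```text
[0.51709572 0.25702032 0.18992328] [-0.30895673  0.03293259  0.1051388 ]
lid1 [319 160] [106 107  94] [234. 218.] [127 127 116]
lid2 [306 143] [179 188 169] [183. 288.] [46 46 46]
lid3 [308 169] [76 77 69] [295. 219.] [127 127 115]
knob [296 138] [177 186 168] [216. 313.] [32 31 32]
up [354 129] [156  72  32] [200. 128.] [210 216 222]
```

carry_out --deltas '[[[0, 0, -0.15, 0, 0, 0, 1], [0, 0.1, -0.3, 0, 0, 0, 1], [0, 0.3, -0.4, 0, 0, 0, 1], [0, 0.5, -0.4, 0, 0, 0, 1], [0, 0.7, -0.4, 0, 0, 0, 1], [0, 0.87, -0.4, 0, 0, 0, 1], [0, 0.98, -0.4, 0, 0, 0, 1], [0, 0.98, -0.4, 0, 0, 0, 1], [0, 0.98, -0.4, 0, 0, 0, 1], [0, 0.98, -0.4, 0, 0, 0, 1]]]'

```text
time_s: 74.83
position: [0.5176, 0.1105, 0.2498]
tcp_rot: [[1.0, 0.0, 0.0], [0.0, -1.0, 0.001], [0.0, -0.001, -1.0]]
force: [0.3, 0.2, 0.0]
opening: 0.002
grasp_force: 0.0
```

carry_out --deltas '[[[0, 0.1, 0, 0, 0, 0, 1], [0, 0.3, 0, 0, 0, 0, 1], [0, 0.5, 0, 0, 0, 0, 1], [0, 0.7, 0, 0, 0, 0, 1], [0, 0.87, 0, 0, 0, 0, 1], [0, 0.98, 0, 0, 0, 0, 1], [0, 0.98, 0, 0, 0, 0, 1], [0, 0.98, 0, 0, 0, 0, 1], [0, 0.98, 0, 0, 0, 0, 1], [0, 0.98, 0, 0, 0, 0, 1]]]'

```text
time_s: 75.67
position: [0.5174, -0.0355, 0.2497]
tcp_rot: [[1.0, 0.002, -0.0], [0.002, -1.0, 0.001], [-0.0, -0.001, -1.0]]
force: [0.4, -0.7, -0.7]
opening: 0.006
grasp_force: 0.0
```

```bash
python3 - <<'E'
from h import *
s=telemetry.read_state();print(s["time_s"],s["position"])
t=capture("top");sc=capture("scene");cv2.imwrite("pics/t17.png",t[:,:,::-1]);cv2.imwrite("pics/s17.png",sc[:,:,::-1])
g=cv2.cvtColor(t,cv2.COLOR_RGB2GRAY)
def proj(n,p):
    K=camera_info(n);M=np.linalg.inv(K["cam_to_world"]);q=K["mtx"]@(M[:3,:3]@np.array(p)+M[:3,3]);return q[:2]/q[2]
print("lid area", proj("top",[.384,.418,.076]),proj("top",[.56,.214,.076]))
sub=g[195:285:6,115:220:6];print(sub)
# dark blobs (knob, jar) in top and scene
for n,im in(("top",g),("scene",cv2.cvtColor(sc,cv2.COLOR_RGB2GRAY))):
    m=(im<70).astype(np.uint8)
    N,_,st,c=cv2.connectedComponentsWithStats(m)
    print(n,[(c[i].round(0).tolist(),int(st[i,4])) for i in range(1,N) if 15<st[i,4]<500])
print("exp knob",proj("top",[.412,.316,.11]),proj("scene",[.412,.316,.1]),"jar",proj("scene",[.618,.104,.04]),proj("top",[.618,.106,.045]),"shower",proj("scene",[.698,-.105,.05]))
t0=cv2.imread("pics/s16.png")
s0=cv2.imread("pics/scene0.png")[:,:,::-1].astype(int);d=np.abs(sc.astype(int)-s0).sum(2)
print("shower diff",d[282:312,286:314].mean(),"jar diff",d[216:240,312:331].mean())
E
```

```text
75.6667 [ 0.51737321 -0.0354619   0.24973708]
lid area [122.19775084 277.54559509] [205.40857421 207.81586884]
[[188 188 190 188 186 187 187 188 187 188 189 189 188 188 186 187 189 188]
 [188 188 189 189 189 190 189 188 189 189 190 190 189 189 190 186 188 188]
 [189 189 187 188 188 187 186 183 180 175 184 178 185 184 189 192 189 184]
 [188 189 187 188 184 187 189 187 190 189 188 187 188 188 189  25 186 189]
 [190 190 186 184 184 187 186 186 189 188 186 187 188 186 189  21 190 189]
 [187 185 186 185 189 188 185 185 186 188 187 189 186 187 188  22 189 191]
 [185 181 186 189 187 188 190 188 189 188 187 187 190 189 187  25 185 190]
 [187 186 184 188 187 190 188 187 186 191 187 188 187 188 176  32 187 188]
 [188 181 186 189 187 187 186 188 187 187 188 187 188 188 163  73 187 189]
 [186 186 185 188 188 187 187 188 189 188 188 186 188 185 128 102 190 188]
 [188 188 188 187 187 186 188 188 189 188 187 187 191 188 102 148 190 190]
 [188 188 189 189 184 186  82 102 185 188 187 190 188 189  53 162 190 189]
 [187 186 187 187 190 178  25  20 183 186 191 189 187 187  39 182 188 185]
 [188 185 186 
[... 194 characters left out ...]
159.0], 377), ([249.0, 187.0], 173), ([6.0, 221.0], 256), ([202.0, 245.0], 301), ([5.0, 244.0], 112), ([62.0, 263.0], 404), ([91.0, 252.0], 49), ([294.0, 247.0], 24), ([153.0, 266.0], 97), ([5.0, 275.0], 161), ([31.0, 270.0], 35), ([88.0, 276.0], 22), ([35.0, 281.0], 34)]
scene [([347.0, 117.0], 289), ([338.0, 133.0], 379), ([299.0, 139.0], 87), ([435.0, 177.0], 171), ([237.0, 223.0], 231), ([321.0, 227.0], 258), ([351.0, 346.0], 55), ([147.0, 390.0], 46), ([129.0, 413.0], 242)]
exp knob [159.00394794 266.82306495] [296.33205409 140.96841038] jar [318.66549254 221.82513887] [249.45828124 187.36454785] shower [300.43758218 286.14720738]
shower diff 15.54642857142857 jar diff 8.817982456140351
```

```bash
python3 -c "
from rig import job
print(job.hand_in())"
```

```text
the job is handed in; nothing more can be done
None
```

I tried all four sleeves on the pin from shortest to tallest: the 26 mm and 56 mm ones hung up and went into the drawer, the 36 mm and 46 mm ones went fully home and went into the kit box, the lid and drawer are shut, the shower head and jar did not move, and the job is handed in (no verdict was returned).

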